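# Sample count on the parts scale

### The arm

A 7-joint arm with a two-finger parallel gripper is mounted at the origin on the work surface. World frame = base frame: x ahead of the robot, y to its left, z up, the work surface at z = 0. Lengths are in mm, angles in rad, forces in N, time in s.
With the tool pointing down it reaches from about 400 to 875 mm from the base axis. Payload 4.4 kg.
Tool frame: the origin (TCP) lies midway between the tips of the shut fingers; the grasp point (between the pads) lies 19 mm behind it; z points along the fingers, y is the line along which they close (so a half turn about z gives the same grasp; the last joint's range is limited). The gripper opens to 85 mm and grips with 20 to 120 N. Pads are 22 mm wide; open, the fingers measure 114 mm over their backs; the gripper's body (76 mm by 85 mm) begins 54 mm behind the grasp point. The pads swing forward as they close: fully open they stand 13 mm farther back than shut.
Start: joints at [1.215, 0.628, 0.038, 1.517, -0.027, 0.996, -0.02], TCP at [185.772, -622.902, 231.313] pointing down, gripper open.
Joint ranges: [-3.06, 3.06], [-0.37, 2.12], [-1.25, 1.32], [0.18, 2.47], [-1.1, 4.24], [0.23, 1.98], [-2.94, 2.94]. Speed limits (rad/s): [2.57, 2.57, 3.14, 3.14, 3.14, 3.14, 3.14].

### API

Orientations are given as [roll, pitch, yaw] about the fixed x, y, z axes, in that order (R = Rz(yaw) Ry(pitch) Rx(roll)).
In Python, from cell import read_state, get_image, finish_job gives the robot as it stands.
- The arm moves only by the tool send_rows, never from a script. Its argument "series" is a list of rows, each an object of numbers: "ax", "ay", "az": the turn, a rotation vector about the tool's x, y, z in rad; "dx", "dy", "dz": the shift along the tool's x, y, z in cm; "hand": the closure, from 0 (fully open) to 1 (shut). In form: [{"ax": .., "ay": .., "az": .., "dx": .., "dy": .., "dz": .., "hand": ..}, ...]. A call has 1 to 10 rows; each row is the pose to reach, as a shift and turn from the pose commanded when the call began, along the tool's axes at that moment; what a row does not reach only later rows make up. A row lasts 1/10 s, in which the tool goes at most 50 mm and 8.59 degrees, less where a joint would pass 70% of its speed; a pose out of reach is approached as far as the arm can. A call with a gripper value outside its range is refused whole. The fingers move at their own pace and stop on an object; the grip force is fixed at half the most. Time passes only in rows, so rows that repeat a pose let the fingers close. It gives the time, the measured TCP pose, the force, the opening and the grip force at its end, in the units of the state.
- read_state(): the state, without advancing time (a new reading comes with each control period).
- get_image(name): name is "scene" or "top"; returns a dict with "pixels" (480x640x3 uint8, red, green, blue), "mtx" (3x3 intrinsics, pixels), "R" (3x3) and "t" (3): a world point X has camera coordinates R X + t. Camera axes: x right, y down, z forward; pixel columns grow to the right and rows downward; lengths in mm; the calibration is good to about 2 mm. A picture is of the moment at which its call begins. There is no depth.
- finish_job(): hands the job in; it is judged then, once.
The state is a dict: "clock": time; "qpos": joint angles; "qd": joint speeds; "tau": joint torques, N m; "eef_pos": TCP position; "tool_rot": TCP orientation; "force": force on the tool from outside, world axes, zero at the start; "torque": the same for the moment, N m; "width": finger opening in mm; "gripper_force": force on a finger pad.
Only numpy, scipy, OpenCV 4.12 (cv2) and the standard library are available. Lean on these libraries where they do the work, as an engineer would, in place of code of your own. Each camera call takes 0.05 s, during which the arm holds its last target. There are 200 camera calls.

### The job

Pour all six fittings from the yellow cup into the blue bin on the counting scale and stand the empty cup back upright on the counter. Then take the orange-handled stylus from its holder, put its tip through the small round hole in the scale's console, and press the recessed red button all the way down; do not press the button before the fittings are in the bin. Finish still gripping the stylus and holding the button down, with the other goods on the counter left where they are.

Things in the scene. Friction and masses are not known exactly. Their poses are not given: they have to be found in the camera images.
- cup_center (a point): Yellow round cup, straight-sided, open on top, 62 mm outside diameter, 85 mm tall, wall 3.5 mm, floor 5 mm, about 90 g; the six fittings fill its lower half. Cup and fittings are smooth, slippery plastic (friction about 0.35 between them). This point is on its axis, half-way up (42.5 mm above its underside); z points out of the mouth. It stands on the counter to the left or right of the scale.
- plug0_center (a point): Fitting 1 of 6: a chunky black and white plastic plug, 22 mm diameter, 22 mm long, 15 g; this point is its centre. It starts in the cup.
- plug1_center (a point): Fitting 2 of 6: a chunky black and white plastic plug, 22 mm diameter, 22 mm long, 15 g; this point is its centre. It starts in the cup.
- plug2_center (a point): Fitting 3 of 6: a chunky black and white plastic plug, 22 mm diameter, 22 mm long, 15 g; this point is its centre. It starts in the cup.
- plug3_center (a point): Fitting 4 of 6: a chunky black and white plastic plug, 22 mm diameter, 22 mm long, 15 g; this point is its centre. It starts in the cup.
- plug4_center (a point): Fitting 5 of 6: a chunky black and white plastic plug, 22 mm diameter, 22 mm long, 15 g; this point is its centre. It starts in the cup.
- plug5_center (a point): Fitting 6 of 6: a chunky black and white plastic plug, 22 mm diameter, 22 mm long, 15 g; this point is its centre. It starts in the cup.
- scale: Grey and white counting scale, fixed to the counter: 300 mm deep (its x), 220 mm wide (its y), origin under its centre, z up. The console is the 86 mm deep strip on its -x side (facing the robot), top 65 mm above the counter. Behind it, on the steel pan, is a fixed blue bin whose rim is 120 mm above the counter.
- bin_in (a point): Centre of the inner floor of the blue bin, 68 mm above the counter, axes as the scale's. The bin is open on top, inside 142 mm along x by 172 mm along y and 52 mm deep, walls 4 mm.
- hole (a point): Centre of the mouth of the vertical round hole in the console's top, inside an orange ring; hole diameter 18 mm, mouth 65 mm above the counter. It lies 82 mm from the bin's nearest outer face.
- button_top (a point): Centre of the top of the red button (16 mm diameter) at the bottom of the hole, 25 mm below the mouth when not pressed; it moves straight down when pushed.
- button (a joint): Travel of the recessed button in m: 0 = not pressed, 0.006 = fully down. Sprung: starts to move at about 1.2 N, fully down at about 5 N, comes back up when let go.
- stylus_center (a point): Stylus standing upright in its holder: round orange handle, 18 mm diameter, 45 mm long, above a thin steel shaft, 7 mm diameter, 65 mm long; 40 g. This point is the centre of the handle, on the axis, 87.5 mm above the tip; z points from tip to handle. It starts 97.5 mm above the counter, the handle's lower end 20 mm above the holder, with 1 mm play around the shaft.
- stylus_tip (a point): Lower tip of the stylus's steel shaft.
- holder: Black block fixed to the counter, 60 x 60 mm, 55 mm tall, origin under its centre, with a vertical 9 mm hole, 45 mm deep, in which the stylus stands. It is on the other side of the scale from the cup.
- elbow_center (a point): Bystander: white elbow fitting with black collars, about 70 mm tall; point 35 mm above its underside. Leave alone.
- grease_center (a point): Bystander: jar, 56 mm diameter, 75 mm tall; its centre. Leave alone.
- tape_center (a point): Bystander: white roll, 84 mm diameter, 24 mm tall; its centre. Leave alone.
Not all that is in view belongs to the job. Of the things like the part that bears cup_center, leave any that is green; of the rest the larger one is meant.

How it is judged (in metres and radians):
On the way, in this order (a step that is already met when the one before it is completed fails the run):
1. all six fittings are in the blue bin (x of plug0_center in the frame of bin_in between -0.073 and 0.073 m and y of plug0_center in the frame of bin_in between -0.088 and 0.088 m and z of plug0_center in the frame of bin_in between -0.002 and 0.052 m and x of plug1_center in the frame of bin_in between -0.073 and 0.073 m and y of plug1_center in the frame of bin_in between -0.088 and 0.088 m and z of plug1_center in the frame of bin_in between -0.002 and 0.052 m and x of plug2_center in the frame of bin_in between -0.073 and 0.073 m and y of plug2_center in the frame of bin_in between -0.088 and 0.088 m and z of plug2_center in the frame of bin_in between -0.002 and 0.052 m and x of plug3_center in the frame of bin_in between -0.073 and 0.073 m and y of plug3_center in the frame of bin_in between -0.088 and 0.088 m and z of plug3_center in the frame of bin_in between -0.002 and 0.052 m and x of plug4_center in the frame of bin_in between -0.073 and 0.073 m and y of plug4_center in the frame of bin_in between -0.088 and 0.088 m and z of plug4_center in the frame of bin_in between -0.002 and 0.052 m and x of plug5_center in the frame of bin_in between -0.073 and 0.073 m and y of plug5_center in the frame of bin_in between -0.088 and 0.088 m and z of plug5_center in the frame of bin_in between -0.002 and 0.052 m), for 0.2 s.
2. the cup stands upright on the counter, let go (height (world z) of cup_center between 0.037 and 0.05 m and angle between cup_center's own z axis and vertical below 0.1 rad and contact force between the fingers and cup below 0.05 N), for 0.2 s.
3. the stylus is out of its holder (height (world z) of stylus_tip above 0.058 m), for 0.1 s.
At the end, for the whole second after the job is handed in: All six fittings lie in the blue bin, the cup stands upright on the counter (within 0.1 rad), and the gripper holds the stylus with its tip through the hole on the button, pressing it at least 4.5 of its 6 mm down with more than 1.5 N, still held at the end (all of step 1 and height (world z) of cup_center between 0.037 and 0.05 m and angle between cup_center's own z axis and vertical below 0.1 rad and value of joint button above 0.0045 m and distance between stylus_tip and button_top below 0.012 m and z of stylus_tip in the frame of hole below -0.024 m and contact force between stylus and scale above 1.5 N and contact force between the fingers and stylus above 1 N); the arm keeps its last pose, push and grip.
It fails at once if a bystander is moved by more than 30 mm (distance of any of elbow_center, grease_center, tape_center from where it was at the start of the episode above 0.03 m).
It fails at once if the button is pressed before all fittings are in the bin (value of joint button above 0.003 m and not ((x of plug0_center in the frame of bin_in between -0.073 and 0.073 m and y of plug0_center in the frame of bin_in between -0.088 and 0.088 m and z of plug0_center in the frame of bin_in between -0.002 and 0.052 m) and (x of plug1_center in the frame of bin_in between -0.073 and 0.073 m and y of plug1_center in the frame of bin_in between -0.088 and 0.088 m and z of plug1_center in the frame of bin_in between -0.002 and 0.052 m) and (x of plug2_center in the frame of bin_in between -0.073 and 0.073 m and y of plug2_center in the frame of bin_in between -0.088 and 0.088 m and z of plug2_center in the frame of bin_in between -0.002 and 0.052 m) and (x of plug3_center in the frame of bin_in between -0.073 and 0.073 m and y of plug3_center in the frame of bin_in between -0.088 and 0.088 m and z of plug3_center in the frame of bin_in between -0.002 and 0.052 m) and (x of plug4_center in the frame of bin_in between -0.073 and 0.073 m and y of plug4_center in the frame of bin_in between -0.088 and 0.088 m and z of plug4_center in the frame of bin_in between -0.002 and 0.052 m) and (x of plug5_center in the frame of bin_in between -0.073 and 0.073 m and y of plug5_center in the frame of bin_in between -0.088 and 0.088 m and z of plug5_center in the frame of bin_in between -0.002 and 0.052 m))).
It also fails if it takes over 72 s, if anything falls off the work surface, if the arm or the gripper's body presses on something with over 40 N, if the wrist force passes 120 N, or if a joint passes its speed limit or range.

## Working session

There is one attempt and no reset: what is moved stays moved. The work goes in short steps, Python scripts to look and compute and a tool call to move; the robot and the scene stay as the last step left them, time stands still between calls to the robot, and variables do not carry over. Pictures are saved under pics/ and viewed, at most 10 in all, crops included, and the job is handed in when it is done.

Besides the shell and the picture viewer there is one more tool, called after ">>>" as a command line: name --argument value ..., lists and objects as JSON in quotes. send_rows: Moves the arm, as the interface text tells. Its arguments: {"type":"object","properties":{"series":{"type":"array","items":{"type":"object","properties":{"ax":{"type":"number"},"ay":{"type":"number"},"az":{"type":"number"},"dx":{"type":"number"},"dy":{"type":"number"},"dz":{"type":"number"},"hand":{"type":"number"}}}}},"required":["series"]}

```bash
mkdir -p pics; python3 - <<'E'
from cell import *
import cv2,numpy as np
for n in("scene","top"):
    d=get_image(n); cv2.imwrite(f"pics/{n}0.png",d["pixels"][:,:,::-1]); np.savez(f"{n}.npz",**d)
    print(n,d["mtx"].tolist(),d["R"].tolist(),d["t"].tolist())
s=read_state();print(s)
E
```

```text
scene [[560.602618678438, 0.0, 315.95791707685447], [0.0, 560.602618678438, 237.91303949686096], [0.0, 0.0, 1.0]] [[-0.7734005807768491, 0.6339050087433901, 0.003997692343706028], [0.3680292506360601, 0.45413370997772184, -0.8113673915915839], [-0.5161453403163612, -0.6260407441628003, -0.5845228603893903]] [383.41528446448604, -145.94897891035768, 1644.1966829086325]
top [[438.5335066821422, 0.0, 317.2086149902366], [0.0, 438.5335066821422, 249.30776381625347], [0.0, 0.0, 1.0]] [[-0.02173135381237897, -0.99967331144019, 0.013454317362323732], [-0.993690933003988, 0.020116348066593882, -0.11033432016434151], [0.11002762347313051, -0.015767147321838818, -0.9938034610214368]] [69.56009819751884, 556.9345141221359, 956.1062364661569]
{'clock': 0.1, 'qpos': array([ 1.2151805 ,  0.62922837,  0.03843067,  1.51823032, -0.02700139,
        0.99628456, -0.02001105]), 'qd': array([ 0.00163891, -0.00226947,  0.00074646, -0.00248714,  0.00037781,
       -0.00153074,  0.00040053]), 'tau': array([ 2.61862420e-03, -5.64527965e+01,  1.23024691e+00, -1.93971705e+01,
        1.11840913e-02,  5.43256203e-03,  1.82433644e-05]), 'eef_pos': array([ 185.64115716, -622.37178882,  230.50919674]), 'tool_rot': array([-3.13995938e+00,  4.57902400e-06,  2.89816277e-01]), 'force': array([-0.23554335, -0.49527459, -0.35740597]), 'torque': array([ 0.04312423, -0.05575513,  0.00903428]), 'gripper_force': 0.0, 'width': 85.46675119684811}
```

View pics/scene0.png

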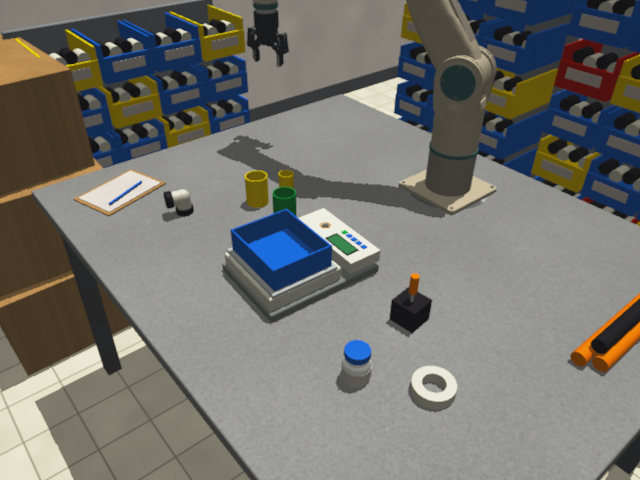

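View pics/top0.png

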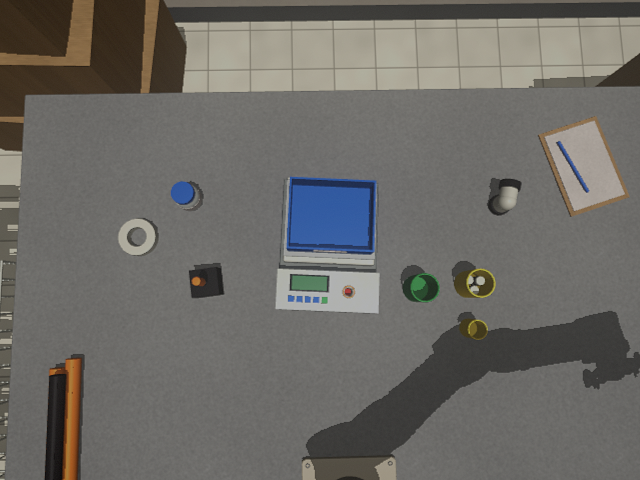

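Candidates for the cup, in the top picture: large yellow (480,282) with fittings visible in it, green (424,287), which I leave, and small yellow (477,328), empty and smaller. I choose the large yellow one. Next I check it in a close crop and measure.

```bash
cat > h.py <<'E'
import numpy as np,cv2
from cell import *
def pt(d,u,v,z):
    r=np.linalg.inv(d["mtx"])@[u,v,1]; r=d["R"].T@r; c=-d["R"].T@d["t"]
    return c+r*(z-c[2])/r[2]
def proj(d,X):
    p=d["mtx"]@(d["R"]@np.array(X,float)+d["t"]); return p[:2]/p[2]
def tri(d1,p1,d2,p2):
    P=[d["mtx"]@np.c_[d["R"],d["t"]] for d in(d1,d2)]
    x=cv2.triangulatePoints(P[0],P[1],np.array(p1,float).reshape(2,1),np.array(p2,float).reshape(2,1)); return (x[:3]/x[3]).ravel()
def blob(d,lo,hi,box):
    h=cv2.cvtColor(d["pixels"],cv2.COLOR_RGB2HSV); m=cv2.inRange(h,np.array(lo),np.array(hi))
    k=np.zeros_like(m); x0,y0,x1,y1=box; k[y0:y1,x0:x1]=m[y0:y1,x0:x1]; return k
E
python3 - <<'E'
from h import *
s,t=[dict(np.load(n+".npz")) for n in("scene","top")]
def crop(d,x,y,w,h,f=4): return cv2.resize(d["pixels"][y:y+h,x:x+w,::-1],None,fx=f,fy=f,interpolation=cv2.INTER_CUBIC)
a=np.hstack([crop(t,400,255,100,75),crop(t,280,255,100,75)])
b=np.hstack([crop(t,170,250,100,75),crop(s,210,160,100,75)])
cv2.imwrite("pics/c1.png",np.vstack([a,b]))
for n,d,lo,hi,box in [("cup top",t,(20,100,60),(32,255,255),(450,260,505,305)),("cup sc",s,(20,100,60),(32,255,255),(235,160,270,215)),
  ("styl top",t,(5,130,60),(18,255,255),(180,265,225,300)),("styl sc",s,(5,130,60),(18,255,255),(400,265,425,305)),
  ("holder top",t,(0,0,0),(179,255,50),(180,255,230,305)),("ring top",t,(0,80,60),(18,255,255),(335,280,362,302)),("ring sc",s,(0,80,60),(18,255,255),(315,215,335,235)),
  ("bin top",t,(100,120,40),(125,255,255),(275,170,385,258))]:
    m=blob(d,lo,hi,box); p=np.argwhere(m)[:,::-1]
    print(n,len(p),p.mean(0),p.min(0),p.max(0))
m=blob(t,(100,120,40),(125,255,255),(275,170,385,258))
c=max(cv2.findContours(m,0,2)[0],key=cv2.contourArea); r=cv2.minAreaRect(c);print(r)
print([pt(t,*q,120)[:2].round(1) for q in cv2.boxPoints(r)])
E
```

```text
cup top 783 [474.56577267 283.2541507 ] [454 269] [495 297]
cup sc 786 [256.39440204 188.13104326] [244 170] [267 207]
styl top 102 [197.7254902  281.29411765] [191 277] [204 285]
styl sc 171 [413.50292398 283.74853801] [408 273] [418 294]
holder top 739 [207.29905277 282.02435724] [189 267] [223 296]
ring top 68 [347.73529412 291.07352941] [343 286] [354 297]
ring sc 21 [325.19047619 225.47619048] [320 223] [330 227]
bin top 6228 [330.66425819 214.43834297] [287 177] [375 253]
((331.1368103027344, 214.85377502441406), (87.0481948852539, 73.45234680175781), 2.4895529747009277)
[array([548.9, 122.9]), array([702.4, 114.1]), array([691. , -66.8]), array([537.5, -54.7])]
```

View pics/c1.png

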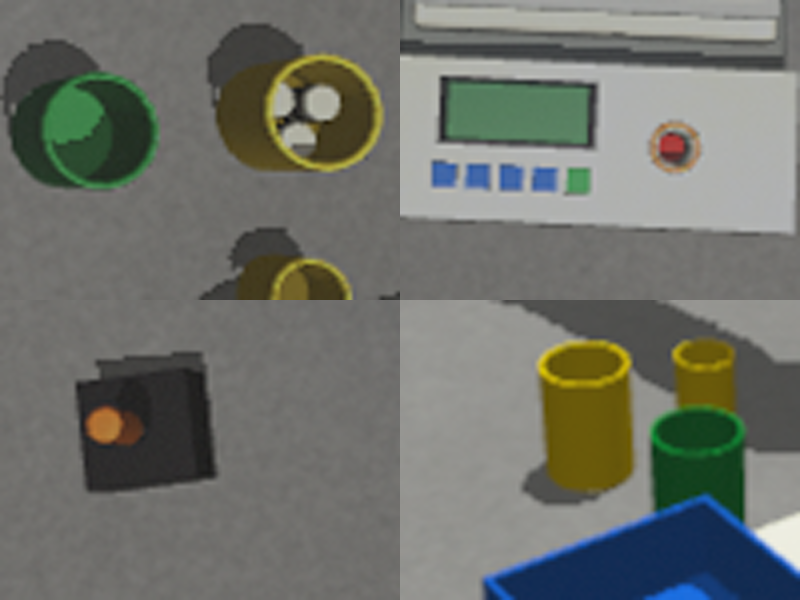

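The crop shows the large yellow cup holding plugs, rim centre at about (481,283). The stylus end is at about (196,281), the hole ring at about (348,291.4) and the green cup's rim at about (425,287). All four match the descriptions.

```bash
python3 - <<'E'
from h import *
s,t=[dict(np.load(n+".npz")) for n in("scene","top")]
f=lambda a:np.round(a,1)
print("cup rim",f(pt(t,480.9,282.9,85)),f(pt(s,255.6,175.4,85)),f(tri(t,(480.9,282.9),s,(255.6,175.4))))
print("green",f(pt(t,424.8,287.3,85)))
c=pt(t,480.9,282.9,85)
print("rim edges",f(pt(t,466.6,282.9,85)),f(pt(t,495.3,282.9,85)))
print("styl",f(pt(t,195.9,280.9,120)),f(proj(s,pt(t,195.9,280.9,120))),"scene handle top about 415,276")
h=pt(t,348.1,291.4,65);print("hole",f(h),f(proj(s,h)),"scene centroid 325.2,225.5")
print("small yellow",f(pt(t,477.5,328,60)))
print("jar",f(pt(t,182,193,75)),"tape",f(pt(t,137,237,24)),"elbow",f(pt(t,508,190,60)))
b=np.array([pt(t,*q,120)[:2] for q in cv2.boxPoints(((331.14,214.85),(87.05,73.45),2.49))]);print("bin c",b.mean(0),[np.linalg.norm(b[i]-b[i-1]) for i in range(4)])
E
```

```text
cup rim [ 473.7 -286.2   85. ] [ 474.2 -286.5   85. ] [ 474.  -286.5   84.9]
green [ 467.  -166.6   85. ]
rim edges [ 474.3 -255.8   85. ] [ 473.  -316.8   85. ]
styl [489.1 305.7 120. ] [414.9 275.4] scene handle top about 415,276
hole [462.1  -6.   65. ] [325.1 225.1] scene centroid 325.2,225.5
small yellow [ 377.9 -282.4   60. ]
jar [682.1 349.1  75. ] tape [595.2 464.1  24. ] elbow [ 679.3 -369.6   60. ]
bin c [619.9760285   28.86414415] [np.float64(177.92551252781865), np.float64(153.69078449574212), np.float64(181.31237760849928), np.float64(153.9753306372417)]
```

>>> send_rows --series '[{"ax": 0.75, "dz": -5, "hand": 0}, {"ax": 0.75, "dz": -5, "hand": 0}, {"ax": 0.75, "dz": -5, "hand": 0}, {"ax": 0.75, "dz": -5, "hand": 0}, {"ax": 0.75, "dz": -5, "hand": 0}, {"ax": 0.75, "dz": -5, "hand": 0}]'

```text
invalid input at $.series[0]: expected keys ax, ay, az, dx, dy, dz, hand
```

```bash
python3 - <<'E'
from h import *
s=read_state();print(s["clock"],s["qpos"].round(4),s["eef_pos"].round(1),s["tool_rot"].round(4))
E
```

```text
0.1 [ 1.2152  0.6292  0.0384  1.5182 -0.027   0.9963 -0.02  ] [ 185.6 -622.4  230.5] [-3.14    0.      0.2898]
```

>>> send_rows --series '[{"ax": 0.75, "ay": 0, "az": 0, "dx": 0, "dy": 0, "dz": -5, "hand": 0}, {"ax": 0.75, "ay": 0, "az": 0, "dx": 0, "dy": 0, "dz": -5, "hand": 0}, {"ax": 0.75, "ay": 0, "az": 0, "dx": 0, "dy": 0, "dz": -5, "hand": 0}, {"ax": 0.75, "ay": 0, "az": 0, "dx": 0, "dy": 0, "dz": -5, "hand": 0}, {"ax": 0.75, "ay": 0, "az": 0, "dx": 0, "dy": 0, "dz": -5, "hand": 0}, {"ax": 0.75, "ay": 0, "az": 0, "dx": 0, "dy": 0, "dz": -5, "hand": 0}]'

```text
clock: 0.7
eef_pos: [194.8, -635.8, 295.1]
tool_rot: [-2.617, -0.023, 0.235]
force: [0.0, 0.4, -5.2]
width: 85.3
gripper_force: 0.0
```

```bash
python3 - <<'E'
from h import *
from scipy.spatial.transform import Rotation as Ro
s=read_state();print(s["clock"],s["qpos"].round(4),s["eef_pos"].round(1),s["tool_rot"].round(4))
D=[([1.2152,.6292,.0384,1.5182,-.027,.9963,-.02],[185.6,-622.4,230.5],[-3.14,0,.2898]),(s["qpos"],s["eef_pos"],s["tool_rot"])]
import itertools
for s1,s3,s5,s7 in itertools.product((-1,1),repeat=4):
    ts=[]
    for q,p,r in D:
        M=Ro.from_euler("ZYZYZYZ",np.array(q)*[s1,1,s3,1,s5,1,s7])
        ts.append(M.inv()*Ro.from_euler("xyz",r))
    print(s1,s3,s5,s7,(ts[0].inv()*ts[1]).magnitude().round(4),ts[0].as_rotvec().round(3))
E
```

```text
0.7 [ 1.1192  1.0022  0.4777  0.7538 -0.3642  1.9751  0.1178] [ 194.8 -635.8  295.1] [-2.6167 -0.0226  0.2355]Traceback (most recent call last):
  File "<stdin>", line 9, in <module>
  File "scipy/spatial/transform/_rotation.pyx", line 1413, in scipy.spatial.transform._rotation.Rotation.from_euler
ValueError: Expected axis specification to be a non-empty string of upto 3 characters, got ZYZYZYZ
```

```bash
cat > fk.py <<'E'
import numpy as np
from scipy.spatial.transform import Rotation as Ro
def fkR(q,S):
    Rs=[];M=Ro.identity()
    for i in range(7):
        M=M*Ro.from_rotvec((S[i]*q[i])*(np.array([0,0,1.]) if i%2==0 else np.array([0,1.,0]))); Rs.append(M)
    return Rs
E
python3 - <<'E'
from h import *; from fk import *
import itertools
s=read_state()
D=[(np.array([1.2152,.6292,.0384,1.5182,-.027,.9963,-.02]),np.array([185.6,-622.4,230.5]),[-3.14,0,.2898]),(s["qpos"],s["eef_pos"],s["tool_rot"])]
for c in itertools.product((-1,1),repeat=4):
    S=[c[0],1,c[1],1,c[2],1,c[3]]
    F=[fkR(q,S) for q,_,_ in D]
    ts=[f[-1].inv()*Ro.from_euler("xyz",d[2]) for f,d in zip(F,D)]
    # linear: p = d*z + R1*o1 + a*R2 z + b*R4 z + c*R6 z
    A=np.vstack([np.c_[[0,0,1],f[1].apply([0,0,1]),f[3].apply([0,0,1]),f[5].apply([0,0,1])] for f in F]); y=np.hstack([d[1] for d in D])
    x,res,_,_=np.linalg.lstsq(A,y,rcond=None)
    print(c,(ts[0].inv()*ts[1]).magnitude().round(4),ts[0].as_rotvec().round(3),x.round(0),(A@x-y).round(1))
E
```

```text
Traceback (most recent call last):
AttributeError: 'float' object has no attribute 'round'
```

```bash
python3 - <<'E'
from h import *; from fk import *
import itertools
s=read_state()
D=[(np.array([1.2152,.6292,.0384,1.5182,-.027,.9963,-.02]),np.array([185.6,-622.4,230.5]),[-3.14,0,.2898]),(s["qpos"],s["eef_pos"],s["tool_rot"])]
for c in itertools.product((-1,1),repeat=4):
    S=[c[0],1,c[1],1,c[2],1,c[3]]
    F=[fkR(q,S) for q,_,_ in D]
    ts=[f[-1].inv()*Ro.from_euler("xyz",d[2]) for f,d in zip(F,D)]
    A=np.vstack([np.c_[[0,0,1],f[1].apply([0,0,1]),f[3].apply([0,0,1]),f[5].apply([0,0,1])] for f in F]); y=np.hstack([d[1] for d in D])
    x=np.linalg.lstsq(A,y,rcond=None)[0]
    print(c,round((ts[0].inv()*ts[1]).magnitude(),4),ts[0].as_rotvec().round(3),x.round(0),(A@x-y).round(1))
E
```

```text
(-1, -1, -1, -1) 0.0 [ 0.    -0.     1.571] [353. 508. 412. 317.] [23.8 13.4 -8.  13.8  0.5  8. ]
(-1, -1, -1, 1) 0.2757 [ 0.    -0.     1.611] [353. 508. 412. 317.] [23.8 13.4 -8.  13.8  0.5  8. ]
(-1, -1, 1, -1) 0.7 [-0.035  0.036  1.6  ] [108. 540. 333. 122.] [  4.9  57.1  10.9 -37.8 -54.7 -10.9]
(-1, -1, 1, 1) 0.8576 [-0.036  0.036  1.64 ] [108. 540. 333. 122.] [  4.9  57.1  10.9 -37.8 -54.7 -10.9]
(-1, 1, -1, -1) 0.8806 [ 0.033 -0.038  1.633] [  27.  333.  375. -170.] [ -1.6 146.2  30.4 166.3 -15.3 -30.4]
(-1, 1, -1, 1) 0.6526 [ 0.034 -0.038  1.673] [  27.  333.  375. -170.] [ -1.6 146.2  30.4 166.3 -15.3 -30.4]
(-1, 1, 1, -1) 0.5575 [-0.     0.     1.662] [359. 828. 233. 618.] [ 59.9 -13.2  53.   69.8  78.5 -53. ]
(-1, 1, 1, 1) 0.3368 [-0.     0.     1.702] [359. 828. 233. 618.] [ 59.9 -13.2  53.   69.8  78.5 -53. ]
(1, -1, -1, -1) 0.9801 [ 0.003 -0.003 -2.282] [  260. -1396.   267. -1106.] [-383.5   59.7 -138.3 -162.9  188.5  138.3]
(1, -1, -1, 1) 1.0906 [ 0.003 -0.003 -2.242] [  260. -1396.   267. -1106.] [-383.5   59.7 -138.3 -162.9  188.5  138.3]
(1, -1, 1, -1) 1.4381 [-0.022 -0.053 -2.252] [ 770. -188. -160.  539.] [-254.1  385.7  -63.5 -306.2  -40.8   63.5]
(1, -1, 1, 1) 1.508 [-0.021 -0.053 -2.212] [ 770. -188. -160.  539.] [-254.1  385.7  -63.5 -306.2  -40.8   63.5]
(1, 1, -1, -1) 1.1514 [ 0.029  0.047 -2.219] [  385. -1122.    20.  -795.] [-375.8    9.4   30.6  -54.6  110.3  -30.6]
(1, 1, -1, 1) 1.132 [ 0.028  0.047 -2.179] [  385. -1122.    20.  -795.] [-375.8    9.4   30.6  -54.6  110.3  -30.6]
(1, 1, 1, -1) 1.068 [ 0.003 -0.003 -2.19 ] [ 249.   67. -567.  236.] [-317.   206.2  145.9 -265.8   12.5 -145.9]
(1, 1, 1, 1) 1.026 [ 0.003 -0.003 -2.15 ] [ 249.   67. -567.  236.] [-317.   206.2  145.9 -265.8   12.5 -145.9]
```

>>> send_rows --series '[{"ax": -0.6, "ay": 0, "az": 0, "dx": 0, "dy": 0, "dz": -3, "hand": 0}, {"ax": -0.6, "ay": 0, "az": 0, "dx": 0, "dy": 0, "dz": -3, "hand": 0}, {"ax": -0.6, "ay": 0, "az": 0, "dx": 0, "dy": 0, "dz": -3, "hand": 0}, {"ax": -0.6, "ay": 0, "az": 0, "dx": 0, "dy": 0, "dz": -3, "hand": 0}, {"ax": -0.6, "ay": 0, "az": 0, "dx": 0, "dy": 0, "dz": -3, "hand": 0}]'

```text
clock: 1.2
eef_pos: [192.9, -647.0, 343.2]
tool_rot: [3.038, -0.022, 0.232]
force: [0.2, 0.1, 0.1]
width: 85.5
gripper_force: 0.0
```

```bash
python3 -c "
from h import *
s=read_state();print(s['clock'],s['qpos'].round(4).tolist(),s['eef_pos'].round(2).tolist(),s['tool_rot'].round(4).tolist())"
```

```text
1.2 [0.9357, 0.569, 0.5463, 1.4056, -0.342, 1.1519, 0.1817] [192.94, -647.0, 343.2] [3.0384, -0.0221, 0.2321]
```

>>> send_rows --series '[{"ax": 0, "ay": 0.4, "az": 0, "dx": 10, "dy": -10, "dz": -3, "hand": 0}, {"ax": 0, "ay": 0.4, "az": 0, "dx": 10, "dy": -10, "dz": -3, "hand": 0}, {"ax": 0, "ay": 0.4, "az": 0, "dx": 10, "dy": -10, "dz": -3, "hand": 0}, {"ax": 0, "ay": 0.4, "az": 0, "dx": 10, "dy": -10, "dz": -3, "hand": 0}]'

```text
clock: 1.6
eef_pos: [267.9, -524.6, 365.4]
tool_rot: [3.03, -0.423, 0.279]
force: [-0.2, -1.0, -0.7]
width: 85.4
gripper_force: 0.0
```

```bash
python3 -c "
from h import *
s=read_state();print(s['clock'],s['qpos'].round(4).tolist(),s['eef_pos'].round(2).tolist(),s['tool_rot'].round(4).tolist())"
```

```text
1.6 [1.0338, 0.3837, 0.3761, 1.6899, -0.6457, 1.1024, 0.366] [267.93, -524.62, 365.38] [3.0305, -0.4228, 0.2785]
```

```bash
python3 - <<'E'
from h import *; from fk import *
D=[([1.2152,.6292,.0384,1.5182,-.027,.9963,-.02],[185.6,-622.4,230.5]),([1.1192,1.0022,.4777,.7538,-.3642,1.9751,.1178],[194.8,-635.8,295.1]),
([0.9357,0.569,0.5463,1.4056,-0.342,1.1519,0.1817],[192.94,-647.0,343.2]),([1.0338,0.3837,0.3761,1.6899,-0.6457,1.1024,0.366],[267.93,-524.62,365.38])]
S=[-1,1]*3+[-1]
A=[];y=[]
for q,p in D:
    f=fkR(q,S); Z=[0,0,1];Y=[0,1,0];X=[1,0,0]
    A.append(np.c_[Z,f[1].apply(Z),f[3].apply(Z),f[5].apply(Z),f[0].apply(Y),f[2].apply(Y),f[4].apply(Y)]);y+=p
A=np.vstack(A)
for n in(4,5,7):
    x=np.linalg.lstsq(A[:,:n],np.array(y),rcond=None)[0];print(x.round(1),(A[:,:n]@x-y).round(1))
A2=[]
for q,p in D:
    f=fkR(q,S); A2.append(np.c_[Z,f[1].apply(Z),f[3].apply(Z),f[5].apply(Z),f[2].apply(X),f[3].apply(X),f[4].apply(Y)])
A2=np.vstack(A2);x=np.linalg.lstsq(A2,np.array(y),rcond=None)[0];print(x.round(1),(A2@x-y).round(1))
E
```

```text
[355.7 507.4 412.8 312.6] [ 23.8  13.3  -2.1  14.   -1.5  14.    8.6   6.3  -1.2   3.4  -1.8 -10.7]
[341.2 551.  382.4 344.8 -26. ] [ 0.5  4.5  3.  -0.4 -0.2 -1.3  1.2 -2.4 -1.5 -0.1 -2.2 -0.2]
[ 3.361e+02  5.592e+02  3.821e+02  3.499e+02 -1.150e+01 -1.630e+01
 -4.000e-01] [ 0. -0.  0.  0.  0. -0. -0. -0. -0. -0.  0.  0.]
[347.7 548.6 382.6 341.1  12.7  -1.3 -23. ] [ 5.9 -2.7  4.8 -2.4 -0.1 -0.4 -1.2  1.5  1.1  1.4  2.  -5.5]
```

```bash
cat >> fk.py <<'E'
S=[-1,1]*3+[-1]
LO=np.array([-3.06,-.37,-1.25,.18,-1.1,.23,-2.94])+.03; HI=np.array([3.06,2.12,1.32,2.47,4.24,1.98,2.94])-.03
Z=np.array([0,0,1.]);Y=np.array([0,1.,0]);OFF=Ro.from_rotvec([0,0,np.pi/2])
def fk(q):
    f=fkR(q,S)
    return 336.1*Z+559.2*f[1].apply(Z)+382.1*f[3].apply(Z)+349.9*f[5].apply(Z)-11.5*f[0].apply(Y)-16.3*f[2].apply(Y)-.4*f[4].apply(Y), f[6]*OFF
from scipy.optimize import least_squares
def ik(p,R,q0,w=.02):
    q0=np.clip(q0,LO+1e-3,HI-1e-3)
    def e(q):
        P,M=fk(q); return np.r_[(P-p)/200,(M*R.inv()).as_rotvec(),w*(q-q0)]
    r=least_squares(e,q0,bounds=(LO,HI),max_nfev=60); P,M=fk(r.x)
    return r.x,np.linalg.norm(P-p),(M*R.inv()).magnitude()
def track(p,R,q0,n=25):
    """follow straight line/slerp from fk(q0) to target"""
    from scipy.spatial.transform import Slerp
    P0,M0=fk(q0); sl=Slerp([0,1],Ro.concatenate([M0,R])); q=np.array(q0)
    for s in np.linspace(0,1,n+1)[1:]:
        q,ep,er=ik(P0+s*(p-P0),sl(s),q)
        if ep>5 or er>.05: return q,s,ep,er
    return q,1,ep,er
def orient(az,el,sgn=1):
    a,e=np.radians(az),np.radians(el); z=np.array([np.cos(a)*np.cos(e),np.sin(a)*np.cos(e),np.sin(e)])
    y=sgn*np.array([-np.sin(a),np.cos(a),0]); return Ro.from_matrix(np.c_[np.cross(y,z),y,z])
E
cat > s1.py <<'E'
from h import *; from fk import *
q0=read_state()["qpos"]
for az in range(-180,180,30):
  for el in (-30,-45,-60):
    for sg in(1,-1):
      R=orient(az,el,sg); g=np.array([474,-286.5,55.]); p=g+24*R.apply(Z)
      pre=p-150*R.apply(Z)+[0,0,60]
      q,s,ep,er=track(pre,R,q0,12)
      if s<1: continue
      q2,s,ep,er=track(p,R,q,8)
      print(az,el,sg,"pre",q.round(2),"reach",s, q2.round(2))
E
timeout 500 python3 s1.py
```

```text
-180 -45 1 pre [ 0.12  1.17  0.6   0.83 -0.15  1.94 -0.98] reach 1 [ 0.09  1.22  0.57  1.29 -0.18  1.45 -0.96]
-180 -45 -1 pre [0.25 1.12 0.19 0.82 0.12 1.95 1.97] reach 1 [0.27 1.14 0.17 1.29 0.12 1.45 1.91]
-180 -60 1 pre [ 0.09  0.93  0.59  1.18 -0.18  1.59 -0.95] reach 1 [ 0.1   1.06  0.53  1.51 -0.24  1.13 -0.92]
-180 -60 -1 pre [ 0.43  0.87 -0.19  1.17  0.28  1.63  1.78] reach 1 [ 0.48  1.   -0.18  1.5   0.34  1.18  1.7 ]
-150 -30 1 pre [-0.16  1.23  0.62  0.99  0.14  1.79 -0.75] reach 1 [-0.13  1.3   0.6   1.37  0.13  1.35 -0.82]
-150 -45 1 pre [-0.13  1.02  0.57  1.21  0.09  1.55 -0.74] reach 1 [-0.08  1.14  0.54  1.52  0.07  1.12 -0.78]
-150 -60 1 pre [-0.07  0.82  0.53  1.42  0.03  1.32 -0.68] reach 1 [ 0.01  1.    0.48  1.67 -0.01  0.88 -0.69]
-120 -30 1 pre [-0.48  1.05  0.63  1.56  0.36  1.23 -0.71] reach 1 [-0.35  1.24  0.63  1.74  0.41  0.85 -0.82]
-120 -45 1 pre [-0.37  0.84  0.56  1.66  0.33  1.1  -0.63] reach 1 [-0.23  1.08  0.56  1.82  0.37  0.68 -0.72]
-120 -45 -1 pre [-0.62  1.14  1.29  1.7  -0.42  1.06 -2.91] reach 1 [-0.5   1.41  1.18  1.83 -0.65  0.75 -2.91]
-
[... 3374 characters left out ...]
  1.15 -0.22  1.27 -0.12  1.46  1.17]
120 -60 1 pre [ 0.37  0.96  0.68  1.17 -0.59  1.72 -1.58] reach 1 [ 0.3   1.09  0.61  1.51 -0.7   1.32 -1.44]
120 -60 -1 pre [ 0.68  0.87 -0.04  1.16 -0.17  1.6   1.2 ] reach 1 [ 0.65  0.99 -0.06  1.49 -0.18  1.14  1.24]
150 -45 1 pre [ 0.47  1.1   0.11  0.79 -0.08  1.95 -1.54] reach 1 [ 0.46  1.17  0.09  1.19 -0.08  1.57 -1.53]
150 -45 -1 pre [ 0.48  1.1   0.08  0.79 -0.06  1.95  1.59] reach 1 [ 0.47  1.17  0.07  1.19 -0.06  1.57  1.6 ]
150 -60 1 pre [ 0.25  0.98  0.63  1.09 -0.39  1.73 -1.27] reach 1 [ 0.21  1.1   0.58  1.45 -0.47  1.29 -1.18]
150 -60 -1 pre [ 0.55  0.91 -0.11  1.07  0.06  1.69  1.5 ] reach 1 [ 0.56  1.01 -0.11  1.44  0.08  1.22  1.47]
```

```bash
cat > plan.py <<'E'
from h import *; from fk import *
def delta(p,R,st=None):
    st=st or read_state(); M=Ro.from_euler("xyz",st["tool_rot"])
    d=M.inv().apply(np.array(p)-st["eef_pos"])/10; r=(M.inv()*R).as_rotvec()
    print("t",round(st["clock"],2),"d cm",d.round(2),"rot",r.round(3),"ang",round(np.linalg.norm(r),2),"q",st["qpos"].round(2))
E
python3 - <<'E'
from plan import *
st=read_state();q=st["qpos"]
R=orient(90,-30,-1);z=R.apply(Z);g=np.array([474,-286.5,55.])
def roll(a): return R*Ro.from_rotvec([0,0,a])
b=np.array([585,54,190.])
W=[(g+24*z-150*z+[0,0,60],R),(g+24*z,R),(g+24*z+[0,0,160],R),(b+24*z+[0,0,20],R),(b+24*z,roll(1.5)),(b+24*z,roll(2.4)),(b+24*z,roll(3.0)),(b+24*z,roll(1.5)),(b+24*z+[0,0,20],R),(g+24*z+[0,0,160],R),(g+24*z,R)]
for p,M in W:
    q,s,ep,er=track(p,M,q,12);print(p.round(0),s,round(ep,1),round(er,3),q.round(2))
delta(*W[0])
E
```

```text
[ 474. -396.  178.] 1 0.0 0.0 [ 0.97  1.18 -0.07  0.93 -0.53  1.9   0.97]
[ 474. -266.   43.] 1 0.0 0.0 [ 0.89  1.21 -0.1   1.33 -0.55  1.49  1.13]
[ 474. -266.  203.] 1 0.0 0.0 [ 0.89  0.99 -0.1   1.36 -0.57  1.65  1.01]
[585.  75. 198.] 1 0.0 0.0 [ 0.48  0.88 -0.26  1.71 -0.89  1.15  0.91]
[585.  75. 178.] 1 0.0 0.0 [ 0.3   0.9   0.05  1.72 -1.05  1.3  -0.43]
[585.  75. 178.] 1 0.0 0.0 [ 0.28  0.9   0.08  1.72 -1.07  1.32 -1.31]
[585.  75. 178.] 1 0.0 0.0 [ 0.28  0.9   0.08  1.72 -1.07  1.32 -1.91]
[585.  75. 178.] 1 0.0 0.0 [ 0.46  0.91 -0.22  1.72 -0.91  1.15 -0.55]
[585.  75. 198.] 1 0.0 0.0 [ 0.68  0.94 -0.6   1.71 -0.65  0.99  0.7 ]
[ 474. -266.  203.] 1 0.0 0.0 [ 1.06  1.02 -0.44  1.35 -0.38  1.56  0.82]
[ 474. -266.   43.] 1 0.0 0.0 [ 1.04  1.24 -0.41  1.32 -0.32  1.41  0.92]
t 1.6 d cm [13.62 -9.65 25.76] rot [ 0.978  0.592 -0.95 ] ang 1.49 q [ 1.03  0.38  0.38  1.69 -0.65  1.1   0.37]
```

>>> send_rows --series '[{"ax": 0.1, "ay": 0.06, "az": -0.1, "dx": 1.4, "dy": -1, "dz": 2, "hand": 0}, {"ax": 0.2, "ay": 0.12, "az": -0.19, "dx": 2.7, "dy": -2, "dz": 4, "hand": 0}, {"ax": 0.29, "ay": 0.18, "az": -0.29, "dx": 4.1, "dy": -3, "dz": 6.5, "hand": 0}, {"ax": 0.39, "ay": 0.24, "az": -0.38, "dx": 5.4, "dy": -4, "dz": 9, "hand": 0}, {"ax": 0.49, "ay": 0.3, "az": -0.48, "dx": 6.8, "dy": -5, "dz": 12, "hand": 0}, {"ax": 0.59, "ay": 0.36, "az": -0.57, "dx": 8.2, "dy": -6, "dz": 15, "hand": 0}, {"ax": 0.69, "ay": 0.42, "az": -0.67, "dx": 9.5, "dy": -7, "dz": 18, "hand": 0}, {"ax": 0.78, "ay": 0.47, "az": -0.76, "dx": 11, "dy": -8, "dz": 21, "hand": 0}, {"ax": 0.88, "ay": 0.53, "az": -0.86, "dx": 12.3, "dy": -9, "dz": 23.5, "hand": 0}, {"ax": 0.978, "ay": 0.592, "az": -0.95, "dx": 13.6, "dy": -9.65, "dz": 25.8, "hand": 0}]'

```text
clock: 2.6
eef_pos: [473.6, -401.6, 174.1]
tool_rot: [-3.134, -1.043, 1.567]
force: [1.0, -0.4, -0.5]
width: 85.1
gripper_force: 0.0
```

```bash
python3 - <<'E'
from plan import *
R=orient(90,-30,-1);z=R.apply(Z);g=np.array([474,-286.5,55.])
delta(g+24*z-126*z+[0,0,0],R); delta(g+24*z,R)
E
```

```text
t 2.6 d cm [-4.53  0.07  5.75] rot [-0.004  0.004 -0.002] ang 0.01 q [ 0.97  1.19 -0.07  0.91 -0.52  1.91  0.97]
t 2.6 d cm [-4.48  0.13 18.35] rot [-0.004  0.004 -0.002] ang 0.01 q [ 0.97  1.19 -0.07  0.91 -0.52  1.91  0.97]
```

>>> send_rows --series '[{"ax": 0, "ay": 0, "az": 0, "dx": -2.5, "dy": 0.05, "dz": 2, "hand": 0}, {"ax": 0, "ay": 0, "az": 0, "dx": -5, "dy": 0.05, "dz": 4, "hand": 0}, {"ax": 0, "ay": 0, "az": 0, "dx": -5, "dy": 0.05, "dz": 7, "hand": 0}, {"ax": 0, "ay": 0, "az": 0, "dx": -5, "dy": 0.05, "dz": 9, "hand": 0}, {"ax": 0, "ay": 0, "az": 0, "dx": -5, "dy": 0.05, "dz": 9, "hand": 0}, {"ax": 0, "ay": 0, "az": 0, "dx": -5, "dy": 0.05, "dz": 9, "hand": 0}]'

```text
clock: 3.2
eef_pos: [473.7, -349.8, 87.0]
tool_rot: [-3.133, -1.04, 1.562]
force: [-0.2, 0.5, 0.7]
width: 85.7
gripper_force: 0.0
```

```bash
python3 - <<'E'
from plan import *
R=orient(90,-30,-1);z=R.apply(Z);g=np.array([474,-286.5,55.])
delta(g+24*z,R)
d=get_image("top");e=get_image("scene")
a=d["pixels"][230:380,400:600,::-1];b=e["pixels"][120:270,160:360,::-1]
cv2.imwrite("pics/a1.png",np.hstack([cv2.resize(x,None,fx=2,fy=2) for x in(a,b)]))
E
```

```text
t 3.2 d cm [0.46 0.04 9.48] rot [-0.001  0.007 -0.004] ang 0.01 q [ 0.94  1.23 -0.07  1.09 -0.52  1.7   1.06]
```

View pics/a1.png

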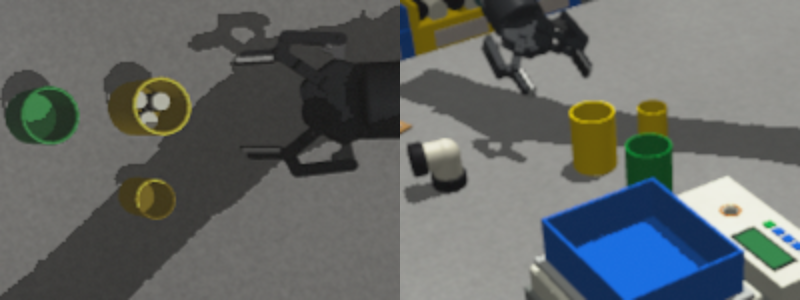

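The picture shows the open fingers at crop rows 58 and 152, straddling the yellow rim at row 106, with the small yellow cup clear of them. I go in.

>>> send_rows --series '[{"ax": 0, "ay": 0, "az": 0, "dx": 0.4, "dy": 0.04, "dz": 2, "hand": 0}, {"ax": 0, "ay": 0, "az": 0, "dx": 0.4, "dy": 0.04, "dz": 4, "hand": 0}, {"ax": 0, "ay": 0, "az": 0, "dx": 0.4, "dy": 0.04, "dz": 6, "hand": 0}, {"ax": 0, "ay": 0, "az": 0, "dx": 0.4, "dy": 0.04, "dz": 8, "hand": 0}, {"ax": 0, "ay": 0, "az": 0, "dx": 0.4, "dy": 0.04, "dz": 9.4, "hand": 0}, {"ax": 0, "ay": 0, "az": 0, "dx": 0.4, "dy": 0.04, "dz": 9.4, "hand": 0}, {"ax": 0, "ay": 0, "az": 0, "dx": 0.4, "dy": 0.04, "dz": 9.4, "hand": 0.15}, {"ax": 0, "ay": 0, "az": 0, "dx": 0.4, "dy": 0.04, "dz": 9.4, "hand": 0.3}, {"ax": 0, "ay": 0, "az": 0, "dx": 0.4, "dy": 0.04, "dz": 9.4, "hand": 0.6}, {"ax": 0, "ay": 0, "az": 0, "dx": 0.4, "dy": 0.04, "dz": 9.4, "hand": 0.6}]'

```text
clock: 4.3
eef_pos: [474.4, -267.4, 44.1]
tool_rot: [-3.137, -1.04, 1.564]
force: [0.7, -3.2, 4.3]
width: 61.1
gripper_force: 64.7
```

>>> send_rows --series '[{"ax": 0, "ay": 0, "az": 0, "dx": 0, "dy": 0, "dz": 0, "hand": 1}, {"ax": 0, "ay": 0, "az": 0, "dx": 0, "dy": 0, "dz": 0, "hand": 1}, {"ax": 0, "ay": 0, "az": 0, "dx": 0, "dy": 0, "dz": 0, "hand": 1}]'

```text
clock: 4.6
eef_pos: [474.3, -266.5, 44.1]
tool_rot: [-3.136, -1.041, 1.564]
force: [-0.0, -3.9, 5.3]
width: 61.3
gripper_force: 64.8
```

```bash
python3 - <<'E'
from plan import *
R=orient(90,-30,-1);z=R.apply(Z);g=np.array([474,-286.5,55.])
delta(g+24*z,R)
d=get_image("top");e=get_image("scene")
a=d["pixels"][230:380,400:600,::-1];b=e["pixels"][120:270,160:360,::-1]
cv2.imwrite("pics/a2.png",np.hstack([cv2.resize(x,None,fx=2,fy=2) for x in(a,b)]))
E
```

```text
t 4.6 d cm [-0.05 -0.03  0.12] rot [ 0.     0.006 -0.003] ang 0.01 q [ 0.89  1.21 -0.1   1.33 -0.55  1.49  1.12]
```

View pics/a2.png

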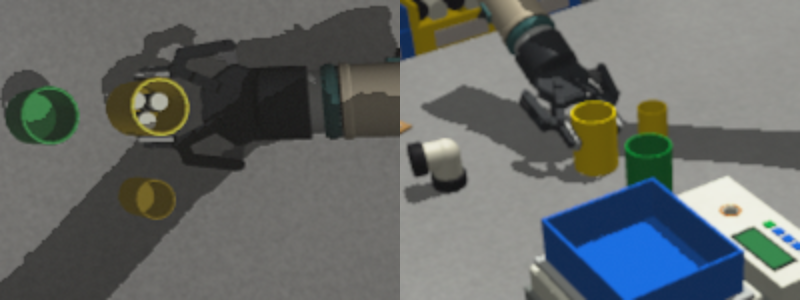

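The cup is gripped at 61 mm, still upright and in its place. I lift it, then plan the carry and the pour.

>>> send_rows --series '[{"ax": 0, "ay": 0, "az": 0, "dx": 1.7, "dy": 0, "dz": -1, "hand": 1}, {"ax": 0, "ay": 0, "az": 0, "dx": 3.4, "dy": 0, "dz": -2, "hand": 1}, {"ax": 0, "ay": 0, "az": 0, "dx": 5.2, "dy": 0, "dz": -3, "hand": 1}, {"ax": 0, "ay": 0, "az": 0, "dx": 6.9, "dy": 0, "dz": -4, "hand": 1}, {"ax": 0, "ay": 0, "az": 0, "dx": 8.7, "dy": 0, "dz": -5, "hand": 1}, {"ax": 0, "ay": 0, "az": 0, "dx": 10.4, "dy": 0, "dz": -6, "hand": 1}, {"ax": 0, "ay": 0, "az": 0, "dx": 12.1, "dy": 0, "dz": -7, "hand": 1}, {"ax": 0, "ay": 0, "az": 0, "dx": 13.9, "dy": 0, "dz": -8, "hand": 1}]'

```text
clock: 5.5
eef_pos: [474.5, -264.9, 205.4]
tool_rot: [-3.134, -1.041, 1.563]
force: [0.6, 0.5, -1.0]
width: 61.1
gripper_force: 65.3
```

```bash
python3 - <<'E'
from plan import *
st=read_state();q0=st["qpos"];print(st["force"],st["width"])
for az in(90,105,120):
    q=q0;R=orient(az,-30,-1);z=R.apply(Z);b=np.array([585,50,190.])
    for p,a in[(b+24*z+[0,0,20],0),(b+24*z,1.5),(b+24*z,2.4),(b+24*z,3)]:
        q,s,ep,er=track(p,R*Ro.from_rotvec([0,0,a]),q,10);print(az,a,s,round(ep,1),q.round(2))
    delta(b+24*z+[0,0,20],R)
E
```

```text
[ 0.616031    0.54915969 -0.95257473] 61.123189541466466
90 0 1 0.0 [ 0.49  0.88 -0.26  1.71 -0.88  1.16  0.91]
90 1.5 1 0.0 [ 0.31  0.9   0.04  1.72 -1.05  1.3  -0.43]
90 2.4 1 0.0 [ 0.28  0.9   0.09  1.72 -1.07  1.33 -1.31]
90 3 1 0.0 [ 0.28  0.9   0.09  1.72 -1.07  1.33 -1.91]
t 5.5 d cm [16.38 11.   29.33] rot [-0.001  0.006 -0.004] ang 0.01 q [ 0.89  0.98 -0.1   1.36 -0.57  1.65  1.01]
105 0 1 0.0 [ 0.42  0.95 -0.25  1.51 -0.7   1.36  0.87]
105 1.5 1 0.0 [ 0.23  0.97  0.1   1.52 -0.89  1.5  -0.44]
105 2.4 1 0.0 [ 0.13  0.99  0.29  1.52 -0.99  1.6  -1.26]
105 3 1 0.0 [ 0.07  1.01  0.4   1.52 -1.04  1.67 -1.81]
t 5.5 d cm [16.34 10.46 29.27] rot [ 0.226  0.006 -0.136] ang 0.26 q [ 0.89  0.98 -0.1   1.36 -0.57  1.65  1.01]
120 0 1 0.0 [ 0.35  1.02 -0.26  1.31 -0.54  1.57  0.87]
120 1.5 1 0.0 [ 0.16  1.04  0.13  1.32 -0.76  1.69 -0.41]
120 2.4 1 0.0 [ 0.06  1.06  0.34  1.33 -0.87  1.78 -1.22]
120 3 1 0.0 [-0.    1.09  0.48  1.33 -0.94  1.85 -1.76]
t 5.5 d cm [16.23  9.96 29.09] rot [ 0.452  0.005 -0.267] ang 0.53 q [ 0.89  0.98 -0.1   1.36 -0.57  1.65  1.01]
```

>>> send_rows --series '[{"ax": 0.005, "ay": 0, "az": -0.003, "dx": 0.4, "dy": 0.2, "dz": 0.7, "hand": 1}, {"ax": 0.02, "ay": 0, "az": -0.01, "dx": 1.4, "dy": 0.9, "dz": 2.5, "hand": 1}, {"ax": 0.05, "ay": 0, "az": -0.03, "dx": 3.3, "dy": 2.1, "dz": 6, "hand": 1}, {"ax": 0.08, "ay": 0, "az": -0.05, "dx": 5.6, "dy": 3.6, "dz": 10, "hand": 1}, {"ax": 0.11, "ay": 0, "az": -0.07, "dx": 8.1, "dy": 5.2, "dz": 14.5, "hand": 1}, {"ax": 0.14, "ay": 0, "az": -0.09, "dx": 10.6, "dy": 6.8, "dz": 19, "hand": 1}, {"ax": 0.18, "ay": 0, "az": -0.11, "dx": 12.9, "dy": 8.3, "dz": 23, "hand": 1}, {"ax": 0.2, "ay": 0, "az": -0.12, "dx": 14.8, "dy": 9.5, "dz": 26.5, "hand": 1}, {"ax": 0.22, "ay": 0, "az": -0.13, "dx": 16, "dy": 10.2, "dz": 28.7, "hand": 1}, {"ax": 0.226, "ay": 0.003, "az": -0.136, "dx": 16.3, "dy": 10.5, "dz": 29.3, "hand": 1}]'

```text
clock: 6.5
eef_pos: [578.6, 78.1, 196.4]
tool_rot: [-3.141, -1.05, 1.843]
force: [-0.1, 0.3, -2.2]
width: 61.4
gripper_force: 65.3
```

>>> send_rows --series '[{"ax": 0, "ay": 0, "az": 0.14, "dx": 0, "dy": 0, "dz": 0, "hand": 1}, {"ax": 0, "ay": 0, "az": 0.28, "dx": 0, "dy": 0, "dz": 0, "hand": 1}, {"ax": 0, "ay": 0, "az": 0.42, "dx": 0, "dy": 0, "dz": 0, "hand": 1}, {"ax": 0, "ay": 0, "az": 0.56, "dx": 0, "dy": 0, "dz": 0, "hand": 1}, {"ax": 0, "ay": 0, "az": 0.7, "dx": 0, "dy": 0, "dz": 0, "hand": 1}, {"ax": 0, "ay": 0, "az": 0.84, "dx": 0, "dy": 0, "dz": 0, "hand": 1}, {"ax": 0, "ay": 0, "az": 0.96, "dx": 0, "dy": 0, "dz": 0, "hand": 1}, {"ax": 0, "ay": 0, "az": 1.08, "dx": 0, "dy": 0, "dz": 0, "hand": 1}, {"ax": 0, "ay": 0, "az": 1.15, "dx": 0, "dy": 0, "dz": 0, "hand": 1}, {"ax": 0, "ay": 0, "az": 1.2, "dx": 0, "dy": 0, "dz": 0, "hand": 1}]'

```text
clock: 7.5
eef_pos: [579.2, 70.9, 194.8]
tool_rot: [-2.127, -0.314, 0.454]
force: [0.3, -0.7, -1.7]
width: 60.9
gripper_force: 65.4
```

```bash
python3 - <<'E'
from plan import *
st=read_state();R=orient(105,-30,-1);z=R.apply(Z);b=np.array([588,47,185.])
delta(b+24*z,R*Ro.from_rotvec([0,0,2.0]));print(st["eef_pos"])
d=get_image("top");e=get_image("scene")
a=d["pixels"][130:330,230:430,::-1];b=e["pixels"][120:320,160:360,::-1]
cv2.imwrite("pics/a3.png",np.hstack([cv2.resize(x,None,fx=2,fy=2) for x in(a,b)]))
E
```

```text
t 7.5 d cm [-0.54  2.06  0.7 ] rot [0.002 0.002 0.796] ang 0.8 q [ 0.26  0.94  0.04  1.51 -0.86  1.49 -0.19]
[579.15405009  70.8520786  194.79672362]
```

View pics/a3.png

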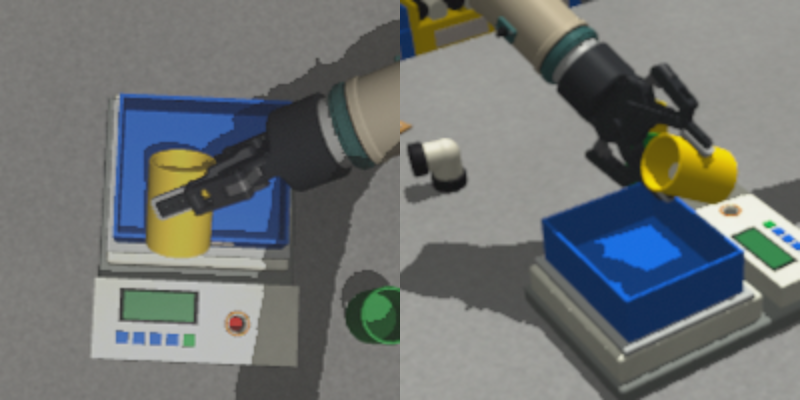

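The picture shows the cup tilted with its mouth over the bin, pointing away from the console. I continue the roll slowly.

>>> send_rows --series '[{"ax": 0, "ay": 0, "az": 0.08, "dx": -0.1, "dy": 0.3, "dz": 0.1, "hand": 1}, {"ax": 0, "ay": 0, "az": 0.16, "dx": -0.2, "dy": 0.6, "dz": 0.2, "hand": 1}, {"ax": 0, "ay": 0, "az": 0.24, "dx": -0.3, "dy": 0.9, "dz": 0.3, "hand": 1}, {"ax": 0, "ay": 0, "az": 0.32, "dx": -0.4, "dy": 1.2, "dz": 0.4, "hand": 1}, {"ax": 0, "ay": 0, "az": 0.4, "dx": -0.5, "dy": 1.5, "dz": 0.5, "hand": 1}, {"ax": 0, "ay": 0, "az": 0.48, "dx": -0.5, "dy": 1.7, "dz": 0.6, "hand": 1}, {"ax": 0, "ay": 0, "az": 0.56, "dx": -0.5, "dy": 1.8, "dz": 0.7, "hand": 1}, {"ax": 0, "ay": 0, "az": 0.64, "dx": -0.5, "dy": 1.9, "dz": 0.7, "hand": 1}, {"ax": 0, "ay": 0, "az": 0.72, "dx": -0.5, "dy": 2, "dz": 0.7, "hand": 1}, {"ax": 0, "ay": 0, "az": 0.8, "dx": -0.5, "dy": 2, "dz": 0.7, "hand": 1}]'

```text
clock: 8.6
eef_pos: [583.2, 67.1, 173.9]
tool_rot: [-2.139, 0.371, 0.035]
force: [-0.1, 0.4, -2.1]
width: 61.2
gripper_force: 65.4
```

>>> send_rows --series '[{"ax": 0, "ay": 0, "az": 0.1, "dx": 0, "dy": 0, "dz": 0, "hand": 1}, {"ax": 0, "ay": 0, "az": 0.2, "dx": 0, "dy": 0, "dz": 0, "hand": 1}, {"ax": 0, "ay": 0, "az": 0.3, "dx": 0, "dy": 0, "dz": 0, "hand": 1}, {"ax": 0, "ay": 0, "az": 0.4, "dx": 0, "dy": 0, "dz": 0, "hand": 1}, {"ax": 0, "ay": 0, "az": 0.5, "dx": 0, "dy": 0, "dz": 0, "hand": 1}, {"ax": 0, "ay": 0, "az": 0.6, "dx": 0, "dy": 0, "dz": 0, "hand": 1}, {"ax": 0, "ay": 0, "az": 0.7, "dx": 0, "dy": 0, "dz": 0, "hand": 1}, {"ax": 0, "ay": 0, "az": 0.8, "dx": 0, "dy": 0, "dz": 0, "hand": 1}, {"ax": 0, "ay": 0, "az": 0.8, "dx": 0, "dy": 0, "dz": 0, "hand": 1}, {"ax": 0, "ay": 0, "az": 0.8, "dx": 0, "dy": 0, "dz": 0, "hand": 1}]'

```text
clock: 9.6
eef_pos: [583.4, 67.1, 174.4]
tool_rot: [-2.615, 0.952, -0.688]
force: [0.3, 0.5, -1.0]
width: 61.2
gripper_force: 65.6
```

```bash
python3 - <<'E'
from plan import *
st=read_state();print(st["eef_pos"],st["qpos"].round(2),st["force"])
d=get_image("top");e=get_image("scene")
a=d["pixels"][130:330,230:430,::-1];b=e["pixels"][120:320,160:360,::-1]
cv2.imwrite("pics/a4.png",np.hstack([cv2.resize(x,None,fx=2,fy=2) for x in(a,b)]))
E
```

```text
[583.35886876  67.09301668 174.39436282] [ 0.1   1.01  0.36  1.51 -1.02  1.64 -1.63] [ 0.27214868  0.46202552 -0.99013573]
```

View pics/a4.png

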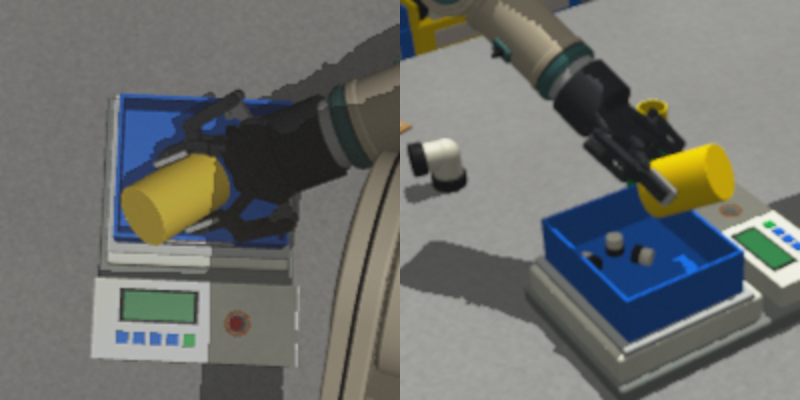

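Three plugs are visible in the bin, and the weight on the wrist dropped by about 1 N, which fits six plugs. I tilt further and shake a little to be sure, then turn the cup back.

>>> send_rows --series '[{"ax": 0, "ay": -0.12, "az": 0.05, "dx": 0, "dy": 0, "dz": 0, "hand": 1}, {"ax": 0, "ay": -0.24, "az": 0.1, "dx": 0, "dy": 0, "dz": 0, "hand": 1}, {"ax": 0, "ay": -0.34, "az": 0.1, "dx": 0, "dy": 0, "dz": 0, "hand": 1}, {"ax": 0, "ay": -0.34, "az": 0, "dx": 0, "dy": 0, "dz": 0, "hand": 1}, {"ax": 0, "ay": -0.34, "az": 0.12, "dx": 0, "dy": 0, "dz": 0, "hand": 1}, {"ax": 0, "ay": -0.34, "az": 0, "dx": 0, "dy": 0, "dz": 0, "hand": 1}, {"ax": 0, "ay": -0.24, "az": 0, "dx": 0, "dy": 0, "dz": 0, "hand": 1}, {"ax": 0, "ay": -0.12, "az": 0, "dx": 0, "dy": 0, "dz": 0, "hand": 1}, {"ax": 0, "ay": 0, "az": 0, "dx": 0, "dy": 0, "dz": 0, "hand": 1}, {"ax": 0, "ay": 0, "az": 0, "dx": 0, "dy": 0, "dz": 0, "hand": 1}]'

```text
clock: 10.7
eef_pos: [584.0, 67.7, 178.5]
tool_rot: [-2.612, 0.947, -0.686]
force: [0.6, 0.0, -0.8]
width: 61.3
gripper_force: 65.9
```

>>> send_rows --series '[{"ax": 0, "ay": 0, "az": -0.14, "dx": 0, "dy": 0, "dz": 0, "hand": 1}, {"ax": 0, "ay": 0, "az": -0.28, "dx": 0, "dy": 0, "dz": -0.5, "hand": 1}, {"ax": 0, "ay": 0, "az": -0.42, "dx": 0, "dy": 0, "dz": -1, "hand": 1}, {"ax": 0, "ay": 0, "az": -0.56, "dx": 0, "dy": 0, "dz": -2, "hand": 1}, {"ax": 0, "ay": 0, "az": -0.7, "dx": 0, "dy": 0, "dz": -3, "hand": 1}, {"ax": 0, "ay": 0, "az": -0.84, "dx": 0, "dy": 0, "dz": -4, "hand": 1}, {"ax": 0, "ay": 0, "az": -0.98, "dx": 0, "dy": 0, "dz": -5, "hand": 1}, {"ax": 0, "ay": 0, "az": -1.12, "dx": 0, "dy": 0, "dz": -6, "hand": 1}, {"ax": 0, "ay": 0, "az": -1.26, "dx": 0, "dy": 0, "dz": -7, "hand": 1}, {"ax": 0, "ay": 0, "az": -1.4, "dx": 0, "dy": 0, "dz": -8, "hand": 1}]'

```text
clock: 11.7
eef_pos: [601.5, -0.7, 214.3]
tool_rot: [-2.101, -0.152, 0.352]
force: [-0.2, 1.0, 0.0]
width: 61.1
gripper_force: 65.9
```

>>> send_rows --series '[{"ax": 0, "ay": 0, "az": -0.14, "dx": 0, "dy": 0, "dz": -1, "hand": 1}, {"ax": 0, "ay": 0, "az": -0.28, "dx": 0, "dy": 0, "dz": -2, "hand": 1}, {"ax": 0, "ay": 0, "az": -0.42, "dx": 0, "dy": 0, "dz": -3, "hand": 1}, {"ax": 0, "ay": 0, "az": -0.56, "dx": 0, "dy": 0, "dz": -4, "hand": 1}, {"ax": 0, "ay": 0, "az": -0.7, "dx": 0, "dy": 0, "dz": -5, "hand": 1}, {"ax": 0, "ay": 0, "az": -0.84, "dx": 0, "dy": 0, "dz": -6, "hand": 1}, {"ax": 0, "ay": 0, "az": -0.98, "dx": 0, "dy": 0, "dz": -6, "hand": 1}, {"ax": 0, "ay": 0, "az": -1.12, "dx": 0, "dy": 0, "dz": -6, "hand": 1}, {"ax": 0, "ay": 0, "az": -1.26, "dx": 0, "dy": 0, "dz": -6, "hand": 1}, {"ax": 0, "ay": 0, "az": -1.4, "dx": 0, "dy": 0, "dz": -6, "hand": 1}]'

```text
clock: 12.7
eef_pos: [614.7, -50.8, 244.2]
tool_rot: [3.133, -1.047, 1.844]
force: [-0.4, 0.1, -1.6]
width: 61.3
gripper_force: 65.9
```

```bash
python3 - <<'E'
from plan import *
st=read_state();print(st["eef_pos"],st["tool_rot"],st["width"],st["force"])
R=orient(90,-30,-1);z=R.apply(Z);g=np.array([474,-286.5,55.])
delta(g+24*z+[0,0,140],R)
q,s,ep,er=track(g+24*z+[0,0,140],R,st["qpos"]);print(s,q.round(2))
d=get_image("top");e=get_image("scene")
a=d["pixels"][130:330,230:430,::-1];b=e["pixels"][120:320,160:360,::-1]
cv2.imwrite("pics/a5.png",np.hstack([cv2.resize(x,None,fx=2,fy=2) for x in(a,b)]))
E
```

```text
[614.7245184  -50.76056642 244.20364081] [ 3.13272376 -1.04747382  1.84426173] 61.30409727852209 [-0.37954249  0.05071752 -1.59763567]
t 12.7 d cm [-13.75 -19.25 -11.75] rot [-0.228 -0.001  0.137] ang 0.27 q [ 0.55  1.   -0.28  1.21 -0.58  1.63  0.76]
1 [ 0.93  1.02 -0.18  1.36 -0.53  1.6   0.99]
```

View pics/a5.png

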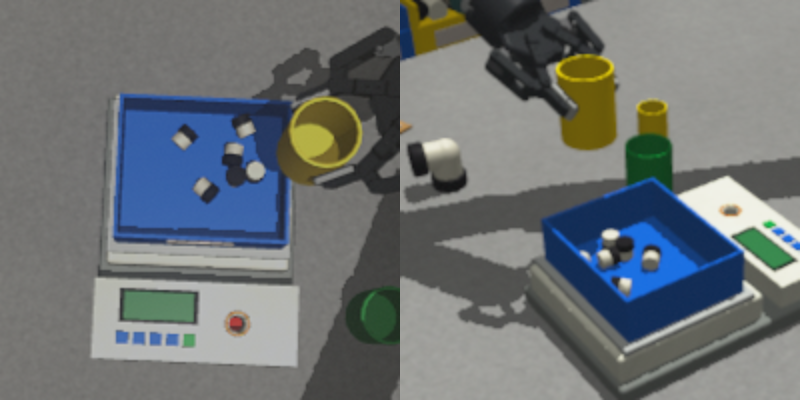

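All six plugs lie in the bin and the cup is empty. I carry it back.

>>> send_rows --series '[{"ax": -0.01, "ay": 0, "az": 0.01, "dx": -0.5, "dy": -0.8, "dz": -0.5, "hand": 1}, {"ax": -0.03, "ay": 0, "az": 0.02, "dx": -2, "dy": -2.8, "dz": -1.7, "hand": 1}, {"ax": -0.06, "ay": 0, "az": 0.04, "dx": -4, "dy": -5.5, "dz": -3.4, "hand": 1}, {"ax": -0.1, "ay": 0, "az": 0.06, "dx": -6, "dy": -8.4, "dz": -5.1, "hand": 1}, {"ax": -0.13, "ay": 0, "az": 0.08, "dx": -8, "dy": -11.2, "dz": -6.8, "hand": 1}, {"ax": -0.17, "ay": 0, "az": 0.1, "dx": -10, "dy": -14, "dz": -8.5, "hand": 1}, {"ax": -0.2, "ay": 0, "az": 0.12, "dx": -12, "dy": -16.8, "dz": -10.3, "hand": 1}, {"ax": -0.22, "ay": 0, "az": 0.13, "dx": -13.2, "dy": -18.5, "dz": -11.3, "hand": 1}, {"ax": -0.228, "ay": 0, "az": 0.137, "dx": -13.7, "dy": -19.2, "dz": -11.7, "hand": 1}, {"ax": -0.228, "ay": 0, "az": 0.137, "dx": -13.7, "dy": -19.2, "dz": -11.7, "hand": 1}]'

```text
clock: 13.8
eef_pos: [472.6, -265.5, 184.8]
tool_rot: [-3.129, -1.044, 1.552]
force: [0.3, -0.3, -1.5]
width: 61.6
gripper_force: 65.9
```

```bash
python3 - <<'E'
from plan import *
R=orient(90,-30,-1);delta([474.3,-266.5,47],R)
e=get_image("scene");m=blob(e,(20,100,60),(32,255,255),(200,80,275,215));p=np.argwhere(m)[:,::-1];print(p.mean(0),p.min(0),p.max(0))
E
```

```text
t 13.8 d cm [-11.96   0.26   6.84] rot [ 0.003  0.003 -0.009] ang 0.01 q [ 0.93  1.01 -0.17  1.36 -0.53  1.6   0.98]
[244.86066351 137.63412322] [200 107] [267 162]
```

>>> send_rows --series '[{"ax": 0, "ay": 0, "az": 0, "dx": -1.7, "dy": 0.1, "dz": 1, "hand": 1}, {"ax": 0, "ay": 0, "az": 0, "dx": -3.5, "dy": 0.2, "dz": 2, "hand": 1}, {"ax": 0, "ay": 0, "az": 0, "dx": -5.2, "dy": 0.2, "dz": 3, "hand": 1}, {"ax": 0, "ay": 0, "az": 0, "dx": -7, "dy": 0.2, "dz": 4, "hand": 1}, {"ax": 0, "ay": 0, "az": 0, "dx": -8.7, "dy": 0.2, "dz": 5, "hand": 1}, {"ax": 0, "ay": 0, "az": 0, "dx": -10.4, "dy": 0.2, "dz": 6, "hand": 1}, {"ax": 0, "ay": 0, "az": 0, "dx": -11.2, "dy": 0.2, "dz": 6.4, "hand": 1}, {"ax": 0, "ay": 0, "az": 0, "dx": -11.8, "dy": 0.2, "dz": 6.8, "hand": 1}, {"ax": 0, "ay": 0, "az": 0, "dx": -11.9, "dy": 0.2, "dz": 6.85, "hand": 1}, {"ax": 0, "ay": 0, "az": 0, "dx": -11.9, "dy": 0.2, "dz": 6.85, "hand": 1}]'

```text
clock: 14.85
eef_pos: [475.4, -264.9, 48.5]
tool_rot: [-3.135, -1.044, 1.562]
force: [-0.3, 0.0, 0.4]
width: 61.1
gripper_force: 65.9
```

>>> send_rows --series '[{"ax": 0, "ay": 0, "az": 0, "dx": -0.1, "dy": 0, "dz": 0.05, "hand": 1}, {"ax": 0, "ay": 0, "az": 0, "dx": -0.18, "dy": 0, "dz": 0.1, "hand": 1}, {"ax": 0, "ay": 0, "az": 0, "dx": -0.18, "dy": 0, "dz": 0.1, "hand": 1}]'

```text
clock: 15.15
eef_pos: [475.3, -264.9, 46.4]
tool_rot: [-3.135, -1.043, 1.561]
force: [-0.2, -0.5, -1.6]
width: 61.1
gripper_force: 65.9
```

>>> send_rows --series '[{"ax": 0, "ay": 0, "az": 0, "dx": -0.09, "dy": 0, "dz": 0.05, "hand": 1}, {"ax": 0, "ay": 0, "az": 0, "dx": -0.18, "dy": 0, "dz": 0.1, "hand": 1}, {"ax": 0, "ay": 0, "az": 0, "dx": -0.18, "dy": 0, "dz": 0.1, "hand": 1}]'

```text
clock: 15.45
eef_pos: [475.2, -264.7, 44.2]
tool_rot: [-3.134, -1.045, 1.561]
force: [0.8, -0.0, 0.9]
width: 61.5
gripper_force: 65.9
```

>>> send_rows --series '[{"ax": 0, "ay": 0, "az": 0, "dx": -0.04, "dy": 0, "dz": 0.02, "hand": 0.2}, {"ax": 0, "ay": 0, "az": 0, "dx": -0.04, "dy": 0, "dz": 0.02, "hand": 0.1}, {"ax": 0, "ay": 0, "az": 0, "dx": -0.04, "dy": 0, "dz": 0.02, "hand": 0}, {"ax": 0, "ay": 0, "az": 0, "dx": -0.04, "dy": 0, "dz": 0.02, "hand": 0}, {"ax": 0, "ay": 0, "az": 0, "dx": -0.04, "dy": 0, "dz": 0.02, "hand": 0}, {"ax": 0, "ay": 0, "az": 0, "dx": -0.04, "dy": 0, "dz": 0.02, "hand": 0}]'

```text
clock: 16.05
eef_pos: [475.2, -264.8, 43.6]
tool_rot: [-3.134, -1.044, 1.561]
force: [0.7, -0.6, -0.4]
width: 85.2
gripper_force: 0.0
```

>>> send_rows --series '[{"ax": 0, "ay": 0, "az": 0, "dx": 0, "dy": 0, "dz": -1, "hand": 0}, {"ax": 0, "ay": 0, "az": 0, "dx": 0, "dy": 0, "dz": -3, "hand": 0}, {"ax": 0, "ay": 0, "az": 0, "dx": 0, "dy": 0, "dz": -6, "hand": 0}, {"ax": 0, "ay": 0, "az": 0, "dx": 0, "dy": 0, "dz": -9, "hand": 0}, {"ax": 0, "ay": 0, "az": 0, "dx": 0, "dy": 0, "dz": -12, "hand": 0}, {"ax": 0, "ay": 0, "az": 0, "dx": 2, "dy": 0, "dz": -14, "hand": 0}, {"ax": 0, "ay": 0, "az": 0, "dx": 5, "dy": 0, "dz": -16, "hand": 0}, {"ax": 0, "ay": 0, "az": 0, "dx": 8, "dy": 0, "dz": -17, "hand": 0}, {"ax": 0, "ay": 0, "az": 0, "dx": 11, "dy": 0, "dz": -18, "hand": 0}, {"ax": 0, "ay": 0, "az": 0, "dx": 14, "dy": 0, "dz": -18, "hand": 0}]'

```text
clock: 17.05
eef_pos: [475.3, -351.4, 256.8]
tool_rot: [-3.136, -1.042, 1.56]
force: [0.3, -0.0, 0.1]
width: 85.8
gripper_force: 0.0
```

```bash
python3 - <<'E'
from plan import *
e=get_image("scene");m=blob(e,(20,100,60),(32,255,255),(235,160,270,215));p=np.argwhere(m)[:,::-1];print("scene cup",len(p),p.mean(0),p.min(0),p.max(0),"was 786 [256.4 188.1] [244 170] [267 207]")
t=get_image("top");m=blob(t,(20,100,60),(32,255,255),(450,260,505,305));p=np.argwhere(m)[:,::-1];print("top",len(p),p.mean(0),p.min(0),p.max(0),"was 783 min 454 269 max 495 297")
st=read_state();print(st["eef_pos"],st["qpos"].round(2))
# stylus grasp options: tool down, various yaw
tip=np.array([489.1,305.7,0])
q0=st["qpos"]
for yaw in np.arange(-90,271,30):
    y=np.radians(yaw);R=Ro.from_euler("xyz",[np.pi,0,y])
    q,s,ep,er=track(np.array([480,-60,330.]),R,q0,12)
    if s<1: print(yaw,"fail0",s);continue
    q,s,ep,er=track(np.array([489,305.7,250]),R,q,10)
    q1,s1,_,_=track(np.array([489,305.7,85]),R,q,6)
    q2,s2,_,_=track(np.array([462,-6,100]),R,q1,10)
    print(yaw,s,s1,s2,q1.round(2),q2.round(2))
E
```

```text
scene cup 801 [256.94881398 188.72284644] [245 170] [268 208] was 786 [256.4 188.1] [244 170] [267 207]
top 992 [473.25504032 283.07560484] [453 268] [493 297] was 783 min 454 269 max 495 297
[ 476.9527112  -349.68009931  260.11104872] [ 0.97  1.02 -0.16  1.08 -0.52  1.87  0.89]
-90 1 1 1 [-1.18  1.    1.04  1.86 -1.07  0.97 -2.77] [-0.64  0.82  0.96  2.16 -1.06  0.76 -2.09]
-60 1 1 1 [-0.85  0.76  0.39  1.86 -0.47  0.62 -2.79] [-0.24  0.61  0.28  2.15 -0.39  0.43 -2.27]
-30 1 1 1 [-0.75  0.73  0.23  1.85 -0.28  0.59 -2.44] [-0.14  0.59  0.13  2.15 -0.19  0.41 -1.95]
0 1 1 1 [-0.7   0.73  0.14  1.85 -0.18  0.58 -2.01] [-0.09  0.59  0.06  2.15 -0.08  0.4  -1.54]
30 1 1 1 [-0.64  0.72  0.06  1.85 -0.07  0.57 -1.59] [-0.03  0.59 -0.02  2.15  0.03  0.41 -1.13]
60 1 1 1 [-0.59  0.72 -0.03  1.85  0.03  0.57 -1.16] [ 0.02  0.59 -0.1   2.15  0.14  0.41 -0.71]
90 1 1 1 [-0.54  0.72 -0.11  1.85  0.14  0.58 -0.73] [ 0.07  0.59 -0.17  2.14  0.24  0.42 -0.29]
120 1 1 1 [-0.48  0.73 -0.2   1.84  0.24  0.59 -0.31] [ 0.13  0.6  -0.25  2.14  0.34  0.44  0.13]
150 1 1 1 [-0.42  0.74 -0.29  1.84  0.34  0.61  0.12] [ 0.18  0.61 -0.33  2.14  0.44  0.46  0.56]
180 1 1 1 [-0.36  0.75 -0.39  1.84  0.44  0.64  0.55] [ 0.24  0.62 -0.42  2.14  0.53  0.49  0.98]
210 1 1 1 [-0.3   0.77 -0.49  1.84  0.55  0.67  0.98] [ 0.31  0.64 -0.52  2.14  0.63  0.52  1.4 ]
240 1 1 1 [-0.23  0.79 -0.61  1.84  0.66  0.72  1.4 ] [ 0.38  0.66 -0.64  2.14  0.74  0.57  1.82]
270 1 1 1 [-1.18  1.    1.04  1.86 -1.07  0.97 -2.77] [-0.64  0.82  0.96  2.16 -1.06  0.76 -2.09]
```

The cup stands upright in its old place (scene blob within 1 px of where it was). Next the stylus.

```bash
python3 - <<'E'
from plan import *
for yaw in(120,150,180):
    R=Ro.from_euler("xyz",[np.pi,0,np.radians(yaw)]); delta([485,0,330],R)
E
```

```text
t 17.15 d cm [23.71  0.75 26.64] rot [ 0.275 -1.015 -0.476] ang 1.15 q [ 0.97  1.02 -0.16  1.08 -0.52  1.87  0.89]
t 17.15 d cm [23.71  0.75 26.64] rot [ 0.546 -0.939 -0.948] ang 1.44 q [ 0.97  1.02 -0.16  1.08 -0.52  1.87  0.89]
t 17.15 d cm [23.71  0.75 26.64] rot [ 0.813 -0.808 -1.415] ang 1.82 q [ 0.97  1.02 -0.16  1.08 -0.52  1.87  0.89]
```

>>> send_rows --series '[{"ax": 0.05, "ay": -0.09, "az": -0.09, "dx": 2, "dy": 0, "dz": 1, "hand": 0}, {"ax": 0.11, "ay": -0.19, "az": -0.19, "dx": 5, "dy": 0.1, "dz": 4, "hand": 0}, {"ax": 0.16, "ay": -0.28, "az": -0.28, "dx": 8, "dy": 0.2, "dz": 7, "hand": 0}, {"ax": 0.22, "ay": -0.38, "az": -0.38, "dx": 11, "dy": 0.3, "dz": 10, "hand": 0}, {"ax": 0.27, "ay": -0.47, "az": -0.47, "dx": 13.5, "dy": 0.4, "dz": 13.5, "hand": 0}, {"ax": 0.33, "ay": -0.56, "az": -0.57, "dx": 16, "dy": 0.5, "dz": 16.5, "hand": 0}, {"ax": 0.38, "ay": -0.66, "az": -0.66, "dx": 18, "dy": 0.6, "dz": 19.5, "hand": 0}, {"ax": 0.44, "ay": -0.75, "az": -0.76, "dx": 20.5, "dy": 0.7, "dz": 22.5, "hand": 0}, {"ax": 0.49, "ay": -0.85, "az": -0.85, "dx": 22.5, "dy": 0.7, "dz": 25, "hand": 0}, {"ax": 0.546, "ay": -0.939, "az": -0.948, "dx": 23.7, "dy": 0.75, "dz": 26.6, "hand": 0}]'

```text
clock: 18.15
eef_pos: [485.2, 1.9, 327.5]
tool_rot: [-3.142, -0.002, 2.623]
force: [-0.5, -0.4, -0.1]
width: 85.2
gripper_force: 0.0
```

```bash
python3 - <<'E'
from plan import *
R=Ro.from_euler("xyz",[np.pi,0,np.radians(150)]); delta([489.1,305.7,250],R)
E
```

```text
t 18.15 d cm [14.7  26.58  7.78] rot [-0.    -0.002  0.005] ang 0.01 q [ 0.18  0.3  -0.32  1.82  0.11  1.05  0.87]
```

>>> send_rows --series '[{"ax": 0, "ay": 0, "az": 0, "dx": 1, "dy": 1.8, "dz": 0.5, "hand": 0}, {"ax": 0, "ay": 0, "az": 0, "dx": 3, "dy": 5.4, "dz": 1.5, "hand": 0}, {"ax": 0, "ay": 0, "az": 0, "dx": 5.2, "dy": 9.4, "dz": 2.7, "hand": 0}, {"ax": 0, "ay": 0, "az": 0, "dx": 7.4, "dy": 13.4, "dz": 3.9, "hand": 0}, {"ax": 0, "ay": 0, "az": 0, "dx": 9.6, "dy": 17.4, "dz": 5.1, "hand": 0}, {"ax": 0, "ay": 0, "az": 0, "dx": 11.8, "dy": 21.4, "dz": 6.3, "hand": 0}, {"ax": 0, "ay": -0.002, "az": 0.005, "dx": 13.6, "dy": 24.6, "dz": 7.2, "hand": 0}, {"ax": 0, "ay": -0.002, "az": 0.005, "dx": 14.5, "dy": 26.2, "dz": 7.7, "hand": 0}, {"ax": 0, "ay": -0.002, "az": 0.005, "dx": 14.7, "dy": 26.6, "dz": 7.8, "hand": 0}, {"ax": 0, "ay": -0.002, "az": 0.005, "dx": 14.7, "dy": 26.6, "dz": 7.8, "hand": 0}]'

```text
clock: 19.15
eef_pos: [490.6, 302.7, 248.7]
tool_rot: [-3.14, -0.005, 2.611]
force: [0.6, -1.1, -0.2]
width: 85.3
gripper_force: 0.0
```

```bash
python3 - <<'E'
from plan import *
R=Ro.from_euler("xyz",[np.pi,0,np.radians(150)]); delta([489.1,305.7,78],R)
e=get_image("scene");m=blob(e,(5,130,60),(18,255,255),(400,265,425,305));p=np.argwhere(m)[:,::-1]
print(len(p),p.mean(0),p.min(0),p.max(0),"was 171 [413.5 283.7] 408,273 418,294"); print(proj(e,[489.1,305.7,97.5]))
E
```

```text
t 19.15 d cm [ 0.2   0.22 17.07] rot [-0.002 -0.005 -0.007] ang 0.01 q [-0.37  0.52 -0.36  1.7   0.21  0.96  0.24]
170 [413.50588235 283.81176471] [408 273] [418 294] was 171 [413.5 283.7] 408,273 418,294
[413.68504876 283.89101312]
```

>>> send_rows --series '[{"ax": 0, "ay": 0, "az": 0, "dx": 0.1, "dy": 0.1, "dz": 2, "hand": 0}, {"ax": 0, "ay": 0, "az": 0, "dx": 0.1, "dy": 0.1, "dz": 5, "hand": 0}, {"ax": 0, "ay": 0, "az": 0, "dx": 0.1, "dy": 0.1, "dz": 8, "hand": 0}, {"ax": 0, "ay": 0, "az": 0, "dx": 0.1, "dy": 0.1, "dz": 11, "hand": 0}, {"ax": 0, "ay": 0, "az": 0, "dx": 0.1, "dy": 0.1, "dz": 14, "hand": 0}, {"ax": 0, "ay": 0, "az": 0, "dx": 0.1, "dy": 0.1, "dz": 16, "hand": 0}, {"ax": 0, "ay": 0, "az": 0, "dx": 0.1, "dy": 0.1, "dz": 17, "hand": 0}, {"ax": 0, "ay": 0, "az": 0, "dx": 0.1, "dy": 0.1, "dz": 17, "hand": 0}, {"ax": 0, "ay": 0, "az": 0, "dx": 0.1, "dy": 0.1, "dz": 17, "hand": 0}]'

```text
clock: 20.1
eef_pos: [490.3, 304.5, 80.1]
tool_rot: [3.141, -0.004, 2.61]
force: [0.8, -0.4, -0.4]
width: 85.6
gripper_force: 0.0
```

```bash
python3 - <<'E'
from plan import *
R=Ro.from_euler("xyz",[np.pi,0,np.radians(150)]); delta([489.1,305.7,78],R)
E
```

```text
t 20.1 d cm [0.17 0.05 0.21] rot [ 0.001 -0.004 -0.008] ang 0.01 q [-0.43  0.74 -0.27  1.84  0.32  0.6   0.14]
```

>>> send_rows --series '[{"ax": 0, "ay": -0.004, "az": -0.008, "dx": 0.17, "dy": 0.05, "dz": 0.15, "hand": 0.3}, {"ax": 0, "ay": -0.004, "az": -0.008, "dx": 0.17, "dy": 0.05, "dz": 0.15, "hand": 0.5}, {"ax": 0, "ay": -0.004, "az": -0.008, "dx": 0.17, "dy": 0.05, "dz": 0.15, "hand": 0.65}, {"ax": 0, "ay": -0.004, "az": -0.008, "dx": 0.17, "dy": 0.05, "dz": 0.15, "hand": 0.75}, {"ax": 0, "ay": -0.004, "az": -0.008, "dx": 0.17, "dy": 0.05, "dz": 0.15, "hand": 0.85}, {"ax": 0, "ay": -0.004, "az": -0.008, "dx": 0.17, "dy": 0.05, "dz": 0.15, "hand": 1}, {"ax": 0, "ay": -0.004, "az": -0.008, "dx": 0.17, "dy": 0.05, "dz": 0.15, "hand": 1}, {"ax": 0, "ay": -0.004, "az": -0.008, "dx": 0.17, "dy": 0.05, "dz": 0.15, "hand": 1}, {"ax": 0, "ay": -0.004, "az": -0.008, "dx": 0.17, "dy": 0.05, "dz": 0.15, "hand": 1}]'

```text
clock: 21.0
eef_pos: [488.3, 306.3, 77.9]
tool_rot: [3.141, -0.001, 2.619]
force: [-1.1, 0.5, 4.6]
width: 16.8
gripper_force: 58.4
```

```bash
python3 - <<'E'
from plan import *
st=read_state();print(st["eef_pos"],st["width"],st["gripper_force"],st["force"],st["tool_rot"])
E
```

```text
[488.32800867 306.3239121   77.90549684] 16.801197420228284 58.350913524627686 [-1.11426736  0.49287628  4.6372629 ] [ 3.14137951e+00 -6.58598709e-04  2.61922072e+00]
```

>>> send_rows --series '[{"ax": 0, "ay": 0, "az": 0, "dx": 0, "dy": 0, "dz": -1, "hand": 1}, {"ax": 0, "ay": 0, "az": 0, "dx": 0, "dy": 0, "dz": -2, "hand": 1}, {"ax": 0, "ay": 0, "az": 0, "dx": 0, "dy": 0, "dz": -3, "hand": 1}, {"ax": 0, "ay": 0, "az": 0, "dx": 0, "dy": 0, "dz": -4, "hand": 1}, {"ax": 0, "ay": 0, "az": 0, "dx": 0, "dy": 0, "dz": -5, "hand": 1}, {"ax": 0, "ay": 0, "az": 0, "dx": 0, "dy": 0, "dz": -7, "hand": 1}, {"ax": 0, "ay": 0, "az": 0, "dx": 0, "dy": 0, "dz": -9, "hand": 1}, {"ax": 0, "ay": 0, "az": 0, "dx": 0, "dy": 0, "dz": -11, "hand": 1}, {"ax": 0, "ay": 0, "az": 0, "dx": 0, "dy": 0, "dz": -13, "hand": 1}, {"ax": 0, "ay": 0, "az": 0, "dx": 0, "dy": 0, "dz": -13, "hand": 1}]'

```text
clock: 22.0
eef_pos: [489.6, 307.2, 210.8]
tool_rot: [3.137, 0.002, 2.619]
force: [0.3, -0.1, -0.5]
width: 16.7
gripper_force: 59.0
```

```bash
python3 - <<'E'
from plan import *
R=Ro.from_euler("xyz",[np.pi,0,np.radians(150)]); delta([462,-6,205],R); delta([462,-6,153],R)
E
```

```text
t 22.0 d cm [-13.24 -28.52   0.47] rot [0.005 0.002 0.001] ang 0.0 q [-0.39  0.56 -0.34  1.74  0.24  0.87  0.21]
t 22.0 d cm [-13.23 -28.54   5.67] rot [0.005 0.002 0.001] ang 0.0 q [-0.39  0.56 -0.34  1.74  0.24  0.87  0.21]
```

>>> send_rows --series '[{"ax": 0, "ay": 0, "az": 0, "dx": -0.8, "dy": -1.8, "dz": 0, "hand": 1}, {"ax": 0, "ay": 0, "az": 0, "dx": -2.5, "dy": -5.4, "dz": 0, "hand": 1}, {"ax": 0, "ay": 0, "az": 0, "dx": -4.5, "dy": -9.7, "dz": 0, "hand": 1}, {"ax": 0, "ay": 0, "az": 0, "dx": -6.5, "dy": -14, "dz": 0, "hand": 1}, {"ax": 0, "ay": 0, "az": 0, "dx": -8.5, "dy": -18.3, "dz": 0.2, "hand": 1}, {"ax": 0, "ay": 0, "az": 0, "dx": -10.5, "dy": -22.6, "dz": 0.3, "hand": 1}, {"ax": 0, "ay": 0, "az": 0, "dx": -12.2, "dy": -26.2, "dz": 0.4, "hand": 1}, {"ax": 0.003, "ay": 0.002, "az": 0, "dx": -13, "dy": -28, "dz": 0.5, "hand": 1}, {"ax": 0.003, "ay": 0.002, "az": 0, "dx": -13.2, "dy": -28.5, "dz": 0.5, "hand": 1}, {"ax": 0.003, "ay": 0.002, "az": 0, "dx": -13.2, "dy": -28.5, "dz": 0.5, "hand": 1}]'

```text
clock: 23.0
eef_pos: [460.1, -6.9, 202.4]
tool_rot: [-3.138, -0.004, 2.618]
force: [0.2, 0.1, 0.8]
width: 16.5
gripper_force: 59.0
```

```bash
python3 - <<'E'
from plan import *
R=Ro.from_euler("xyz",[np.pi,0,np.radians(150)]); delta([462,-6,143],R)
E
```

```text
t 23.0 d cm [-0.14  0.19  5.93] rot [-0.003 -0.004  0.   ] ang 0.0 q [ 0.21  0.42 -0.35  2.05  0.22  0.71  0.76]
```

>>> send_rows --series '[{"ax": -0.003, "ay": -0.004, "az": 0, "dx": -0.1, "dy": 0.15, "dz": 1, "hand": 1}, {"ax": -0.003, "ay": -0.004, "az": 0, "dx": -0.1, "dy": 0.15, "dz": 2.5, "hand": 1}, {"ax": -0.003, "ay": -0.004, "az": 0, "dx": -0.1, "dy": 0.15, "dz": 4, "hand": 1}, {"ax": -0.003, "ay": -0.004, "az": 0, "dx": -0.1, "dy": 0.15, "dz": 5.2, "hand": 1}, {"ax": -0.003, "ay": -0.004, "az": 0, "dx": -0.1, "dy": 0.15, "dz": 5.8, "hand": 1}, {"ax": -0.003, "ay": -0.004, "az": 0, "dx": -0.1, "dy": 0.15, "dz": 5.8, "hand": 1}, {"ax": -0.003, "ay": -0.004, "az": 0, "dx": -0.1, "dy": 0.15, "dz": 5.8, "hand": 1}]'

```text
clock: 23.7
eef_pos: [462.1, -5.0, 144.8]
tool_rot: [3.141, 0.001, 2.621]
force: [-0.6, -0.2, -1.0]
width: 16.6
gripper_force: 59.0
```

```bash
python3 - <<'E'
from plan import *
st=read_state();print(st["eef_pos"],st["tool_rot"]);P=st["eef_pos"]
delta([462,-6,143],Ro.from_euler("xyz",[np.pi,0,np.radians(150)]),st)
e=get_image("scene");t=get_image("top")
f=8;x0,y0=295,180;c=cv2.resize(e["pixels"][y0:y0+60,x0:x0+60,::-1],None,fx=f,fy=f,interpolation=cv2.INTER_CUBIC)
for X,col in[((P[0],P[1],P[2]-68),(0,255,0)),((462.1,-6,65),(255,0,255)),((P[0],P[1],P[2]),(0,255,255))]:
    u=((proj(e,X)-[x0,y0]+.5)*f).astype(int);print(X,proj(e,X));cv2.drawMarker(c,tuple(map(int,u)),col,cv2.MARKER_CROSS,12,1)
g=cv2.resize(t["pixels"][270:310,328:368,::-1],None,fx=f,fy=f,interpolation=cv2.INTER_CUBIC);g=cv2.copyMakeBorder(g,0,c.shape[0]-g.shape[0],0,0,0)
cv2.imwrite("pics/b1.png",np.hstack([c,g]))
E
```

```text
[462.10381762  -5.02581165 144.83284413] [3.14138852e+00 1.22897368e-03 2.62082335e+00]
t 23.7 d cm [-0.04 -0.09  0.18] rot [0.    0.001 0.003] ang 0.0 q [ 0.17  0.52 -0.3   2.11  0.29  0.55  0.7 ]
(np.float64(462.10381761557744), np.float64(-5.02581165068931), np.float64(76.83284412508584)) [325.47112654 221.26523993]
(462.1, -6, 65) [325.14834426 225.09969132]
(np.float64(462.10381761557744), np.float64(-5.02581165068931), np.float64(144.83284412508584)) [325.87177138 197.40744581]
```

View pics/b1.png

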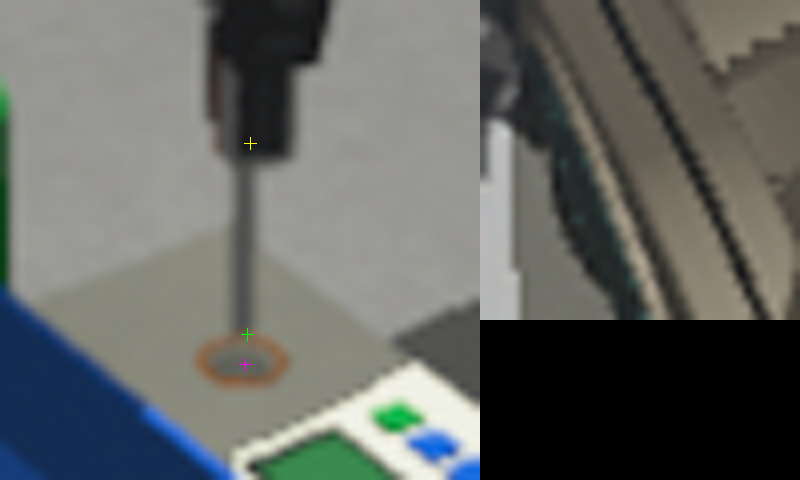

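The shaft is vertical at crop column 243, and the ring centre is at (243,361), so they line up. I lower the tip to just above the button.

>>> send_rows --series '[{"ax": 0, "ay": 0, "az": 0, "dx": 0, "dy": 0, "dz": 0.5, "hand": 1}, {"ax": 0, "ay": 0, "az": 0, "dx": 0, "dy": 0, "dz": 1, "hand": 1}, {"ax": 0, "ay": 0, "az": 0, "dx": 0, "dy": 0, "dz": 1.5, "hand": 1}, {"ax": 0, "ay": 0, "az": 0, "dx": 0, "dy": 0, "dz": 2, "hand": 1}, {"ax": 0, "ay": 0, "az": 0, "dx": 0, "dy": 0, "dz": 2.5, "hand": 1}, {"ax": 0, "ay": 0, "az": 0, "dx": 0, "dy": 0, "dz": 3, "hand": 1}, {"ax": 0, "ay": 0, "az": 0, "dx": 0, "dy": 0, "dz": 3.3, "hand": 1}, {"ax": 0, "ay": 0, "az": 0, "dx": 0, "dy": 0, "dz": 3.3, "hand": 1}]'

```text
clock: 24.6
eef_pos: [461.5, -6.0, 111.1]
tool_rot: [-3.141, 0.0, 2.619]
force: [-0.6, 0.1, -1.1]
width: 16.4
gripper_force: 59.0
```

>>> send_rows --series '[{"ax": 0, "ay": 0, "az": 0, "dx": 0, "dy": 0, "dz": 0.2, "hand": 1}, {"ax": 0, "ay": 0, "az": 0, "dx": 0, "dy": 0, "dz": 0.4, "hand": 1}, {"ax": 0, "ay": 0, "az": 0, "dx": 0, "dy": 0, "dz": 0.5, "hand": 1}, {"ax": 0, "ay": 0, "az": 0, "dx": 0, "dy": 0, "dz": 0.5, "hand": 1}]'

```text
clock: 25.0
eef_pos: [462.0, -6.0, 106.7]
tool_rot: [-3.141, 0.001, 2.619]
force: [0.3, 0.3, 1.1]
width: 16.5
gripper_force: 59.1
```

>>> send_rows --series '[{"ax": 0, "ay": 0, "az": 0, "dx": 0, "dy": 0, "dz": 0.15, "hand": 1}, {"ax": 0, "ay": 0, "az": 0, "dx": 0, "dy": 0, "dz": 0.3, "hand": 1}, {"ax": 0, "ay": 0, "az": 0, "dx": 0, "dy": 0, "dz": 0.45, "hand": 1}, {"ax": 0, "ay": 0, "az": 0, "dx": 0, "dy": 0, "dz": 0.55, "hand": 1}, {"ax": 0, "ay": 0, "az": 0, "dx": 0, "dy": 0, "dz": 0.55, "hand": 1}, {"ax": 0, "ay": 0, "az": 0, "dx": 0, "dy": 0, "dz": 0.55, "hand": 1}]'

```text
clock: 25.6
eef_pos: [462.2, -6.0, 101.7]
tool_rot: [-3.142, 0.002, 2.619]
force: [-0.6, 1.1, 10.1]
width: 16.8
gripper_force: 60.2
```

>>> send_rows --series '[{"ax": 0, "ay": 0, "az": 0, "dx": 0, "dy": 0, "dz": 0.03, "hand": 1}, {"ax": 0, "ay": 0, "az": 0, "dx": 0, "dy": 0, "dz": 0.03, "hand": 1}, {"ax": 0, "ay": 0, "az": 0, "dx": 0, "dy": 0, "dz": 0.03, "hand": 1}, {"ax": 0, "ay": 0, "az": 0, "dx": 0, "dy": 0, "dz": 0.03, "hand": 1}, {"ax": 0, "ay": 0, "az": 0, "dx": 0, "dy": 0, "dz": 0.03, "hand": 1}, {"ax": 0, "ay": 0, "az": 0, "dx": 0, "dy": 0, "dz": 0.03, "hand": 1}, {"ax": 0, "ay": 0, "az": 0, "dx": 0, "dy": 0, "dz": 0.03, "hand": 1}, {"ax": 0, "ay": 0, "az": 0, "dx": 0, "dy": 0, "dz": 0.03, "hand": 1}, {"ax": 0, "ay": 0, "az": 0, "dx": 0, "dy": 0, "dz": 0.03, "hand": 1}, {"ax": 0, "ay": 0, "az": 0, "dx": 0, "dy": 0, "dz": 0.03, "hand": 1}]'

```text
clock: 26.6
eef_pos: [462.3, -6.0, 101.6]
tool_rot: [-3.142, 0.002, 2.619]
force: [-1.2, -0.9, 11.3]
width: 17.0
gripper_force: 60.3
```

The push holds steady at 11 N, against about 5 N for fully down, and the tip is at the stop depth. I hand the job in.

```bash
python3 -c "
from cell import *
print(finish_job())"
```

```text
the job is handed in; nothing more can be done
None
```

I handed the job in at 26.6 s, with no verdict returned: all six fittings are in the bin, the cup is upright at its old spot, and the stylus is gripped, holding the button down at about 11 N.

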